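Load the transfer sled and crank it into the chamber lock

TASK

Take the jar off the loader's track and stand it upright in the dark steel tray, then crank the sled all the way out of the clear hood. Slide every cassette from the white bench stand upright and fully down into a slot of its own in the sled, and once all are in, crank the sled fully home into the hood. Move the sled only by its crank, never by pushing it, and leave everything else on the bench where it is.

Things in the scene. Friction and masses are not known exactly. Their poses are not given: they have to be found in the camera images.
- loader: Fixed loader: aluminium bed 132 (x) by 560 (y) by 6 mm; origin on the table under the middle of the sled's fully-out place. The sled slides along the loader's y; the clear hood covers local y 115 to 285, x -63 to 63 mm, 149 mm high, open to -y. A grey gearbox (70 mm square, top 50 mm above the table) with the crank stands at local y -190 mm.
- crank (a joint): Hand crank on a vertical axis, geared to the sled. Rad: 0 = sled fully out (stop), 12.57 (two full turns) = sled fully home in the hood (stop); grows counter-clockwise seen from above; one turn moves the sled 95 mm along the loader's +y. Stiff: turning takes about 5 N at the grip and it stays where it is left. Starts between 8 and 10.5.
- crank_axis (a point): Point on the crank's axis of turning, 100 mm above the table, level with crank_grip.
- crank_grip (a point): Centre of the gripping part of the crank's black upright paddle, 55 mm from the axis, 100 mm above the table. Paddle: 28 mm along its x axis (away from the crank's axis) by 14 mm along y (the motion), from 68 to 118 mm above the table; fixed to the crank arm, so it turns with the crank. The steel arm's top is 68 mm, the hub's 74 mm above the table.
- slot0 (a point): Middle of the floor of the sled's slot farthest from the hood, 13.5 mm above the table; moves with the sled, axes as the loader's. The three slots are 85 mm (x) by 15.5 mm (y) inside, 50 mm apart along y, with walls 45 mm high and 4 mm thick. The aluminium sled is 99 by 154 mm.
- slot1 (a point): The same for the middle slot.
- slot2 (a point): The same for the slot nearest the hood.
- stand: Fixed white bench stand with three slots (86 by 17 mm inside, 50 mm apart along its y, floor 8 mm above the table, wall tops 53 mm above the table) in which the cassettes stand; origin under its centre.
- jar: Amber glass jar with a steel cap, squat and thick-based, 62 mm diameter (cap 58 mm, from 45 mm up), 62 mm high, about 0.3 kg, standing on the loader's bed in the sled's way; origin at the centre of its underside, z up.
- tray: Fixed open dark steel tray, 150 mm (x) by 210 mm (y) outside, walls 4 mm thick and 24 mm high, floor 4 mm thick; origin under its centre.
- cassette0: Flat white culture cassette, 80 mm (x) by 12 mm (y) by 95 mm high, lower edge and corners bevelled (7 mm), about 0.14 kg; origin at the middle of its lower edge, z up when upright. Absent in some starts; two or three are present.
- cassette1: Another cassette, the same.
- cassette2: Another cassette, the same.
- dishes: Bystander: stack of clear culture dishes, 88 mm diameter, 36 mm high. Origin at the centre of its underside.
- bottle: Bystander: white bottle, 64 mm diameter, 130 mm high. Origin at the centre of its underside.
- timer: Bystander: grey timer, 50 by 75 by 22 mm. Origin at the centre of its underside.
- sled: The sled itself; origin at the centre of its underside, 7 mm below the slots' floors. Axes as the loader's.

How it is judged:
By the outcome, as a careful person would: the job done as asked, in the order asked, and still so for the second after the job is handed in, with the robot touching nothing.
Of cassette0, cassette1, cassette2 only 2 to 3 are there at a start; the rules pass over those that are not, and their reading is None.
At some moment in a run one of jar may be knocked a few centimetres aside while the robot is not near it.
It also fails if it takes over 210 s, if anything falls off the work surface, if the arm or the gripper's body presses on something with over 40 N, if the wrist force passes 120 N, or if a joint passes its speed limit or range.

ROBOT

A 6-joint arm with a two-finger parallel gripper is mounted at the origin on the work surface. World frame = base frame: x ahead of the robot, y to its left, z up, the work surface at z = 0. Lengths are in m, angles in degrees, forces in N, time in s.
With the tool pointing down it reaches from about 0.425 to 0.95 m from the base axis. Payload 14.7 kg.
Tool frame: the origin (TCP) lies between the finger pads; the fingertips stand 8 mm ahead of it and the grasp point (between the pads) lies 11 mm behind it; x points along the fingers, z is the direction in which the jaws open and shut, and the axes are right-handed (so a half turn about x gives the same grasp; the last joint's range is limited). The gripper opens to 85 mm and grips with 20 to 120 N. Pads are 22 mm wide; open, the fingers measure 114 mm over their backs; the gripper's body (76 mm by 85 mm) begins 54 mm behind the grasp point. The pads swing forward as they close: fully open they stand 13 mm farther back than shut.
Start: joints at [61.73, 27.513, 91.461, -0, 61.026, -2.67], TCP at [0.281, 0.586, 0.239] pointing down, gripper open.
Joint ranges: [-157.49, 157.49], [-46.99, 117.5], [13.45, 153.17], [-89.5, 269.5], [5.16, 153.95], [-167.48, 167.48]. Speed limits (degrees/s): [108.29, 108.29, 136.94, 172.46, 172.46, 172.46].

INTERFACE

Orientations are given as [roll, pitch, yaw] about the fixed x, y, z axes, in that order (R = Rz(yaw) Ry(pitch) Rx(roll)).
In Python, from bench import env gives the robot as it stands.
- The arm moves only by the tool move_arm, never from a script. Its argument "commands" is a list of rows, each an object of numbers: "x", "y", "z": the shift along the tool's x, y, z in m; "yaw": the turn about the tool's x in rad; "fingers": the opening, from 0 (shut) to 1 (fully open). In form: [{"x": .., "y": .., "z": .., "yaw": .., "fingers": ..}, ...]. A call has 1 to 10 rows; each row is the pose to reach, as a shift and turn from the pose commanded when the call began, along the tool's axes at that moment; what a row does not reach only later rows make up. A row lasts 1/8 s, in which the tool goes at most 62.5 mm and 10.7 degrees, less where a joint would pass 70% of its speed; a pose out of reach is approached as far as the arm can. A call with a gripper value outside its range is refused whole. The fingers move at their own pace and stop on an object; "force" is the grip in N (left out, the last holds). Time passes only in rows, so rows that repeat a pose let the fingers close. It gives the time, the measured TCP pose, the force and the opening at its end, in the units of the state.
- env.observe(): the state, without advancing time (a new reading comes with each control period).
- env.snapshot(name): name is "scene" or "side" or "wrist"; returns the picture (400x640x3 uint8, red, green, blue); there is no depth.
- env.camera_model(name): a dict with "intrinsics" (3x3 intrinsics, pixels), "rvec" (rotation vector, rad) and "tvec" (3), from world to camera coordinates, as OpenCV has them. Camera axes: x right, y down, z forward; pixel columns grow to the right and rows downward; lengths in m; the calibration is good to about 2 mm. A picture is of the moment at which its call begins: read the wrist's pose just before it. camera_model takes no time and is no camera call; for the wrist camera it gives the pose at the moment of the call.
- env.job_done(): hands the job in, once; it reports no verdict.
Trained networks look in the newest picture that a camera, given by its name, has taken for a name from the list of things; names that differ only in an ending like _2 or _b are one class to them, and where a whole thing is asked for, a point or a joint stands for the part that bears it (a point fixed in the world has none). Each returns a list of dicts, best first, with "score" (0 to 1); they miss things now and then, are a little off and sometimes report something else, mostly with a low value. They report only what shows in the picture. A call takes as long as a camera call.
- env.find_in(name, camera): "point" ([x, y, z] in m, in the coordinates of the camera as it stood for that picture, good to about 4 mm: the middle of the surface that is visible of it).
- env.masks_of(name, camera): "mask" (400x640 bool, what is visible of it).
The state is a dict: "clock": time; "joints": joint angles; "joint_vel": joint speeds; "tau": joint torques, N m; "tcp_pos": TCP position; "tool_rot": TCP orientation; "contact_force": force on the tool from outside, world axes, zero at the start; "wrist_torque": the same for the moment, N m; "finger_gap": finger opening in m.
Only numpy, scipy, OpenCV 4.12 (cv2) and the standard library are available. Lean on these libraries where they do the work, as an engineer would, in place of code of your own. Each camera call takes 0.05 s, during which the arm holds its last target.

## Working session

There is one attempt and no reset: what is moved stays moved. The work goes in short steps, Python scripts to look and compute and a tool call to move; the robot and the scene stay as the last step left them, time stands still between calls to the robot, and variables do not carry over. Pictures are saved under pics/ and viewed, and the job is handed in when it is done.

Besides the shell and the picture viewer there is one more tool, called after "Call:" by a JSON object that holds its "fn" and its "kwargs". move_arm: Moves the arm, as the interface text tells. Its arguments: {"type":"object","properties":{"commands":{"type":"array","items":{"type":"object","properties":{"x":{"type":"number"},"y":{"type":"number"},"z":{"type":"number"},"yaw":{"type":"number"},"fingers":{"type":"number"}}}},"force":{"type":"number"}},"required":["commands"]}

```bash
ls; mkdir -p pics
python3 - <<'E'
from bench import env
import cv2
print(env.observe())
for n in ["scene","side","wrist"]:
    im=env.snapshot(n); cv2.imwrite(f"pics/{n}0.png",im[:,:,::-1])
    print(n,env.camera_model(n))
E
```

```text
pics
{'clock': 0.0, 'joints': array([ 6.17298911e+01,  2.75500268e+01,  9.14919241e+01,  8.57016765e-04,
        6.10269475e+01, -2.66966506e+00]), 'joint_vel': array([-0.03140532, -0.0043181 , -0.05411403, -0.05699109,  0.07269451,
       -0.07210914]), 'tau': array([-3.23825923e-03, -9.50616074e+01, -4.30193639e+01, -1.44542319e-04,
        1.17649816e-02,  4.33266496e-05]), 'tcp_pos': array([0.28064947, 0.58585889, 0.23868233]), 'tool_rot': array([ 176.70727706,   89.93109749, -118.89358233]), 'contact_force': array([-0.74490571,  0.33777694,  0.43741144]), 'wrist_torque': array([ 0.0008557 ,  0.00468063, -0.02806675]), 'finger_gap': 0.08530646689570937}
scene {'intrinsics': array([[492.52187782,   0.        , 320.57766473],
       [  0.        , 492.52187782, 198.58252251],
       [  0.        ,   0.        ,   1.        ]]), 'rvec': array([ 1.97758113,  1.04466617, -0.57878983]), 'tvec': array([-0.28092904, -0.17049879,  1.68917522])}
side {'intrinsics': array([[502.35801882,   0.        , 322.28513911],
       [  0.        , 502.35801882, 195.90299224],
       [  0.        ,   0.        ,   1.        ]]), 'rvec': array([ 1.04674836,  2.27694595, -1.15911729]), 'tvec': array([ 0.35174364, -0.15422873,  1.56235386])}
wrist {'intrinsics': array([[358.61358721,   0.        , 315.94700437],
       [  0.        , 358.61358721, 192.696654  ],
       [  0.        ,   0.        ,   1.        ]]), 'rvec': array([-2.41705835, -1.52102044, -0.25009093]), 'tvec': array([-0.6511178 , -0.04004477,  0.37930837])}
```

View pics/scene0.png

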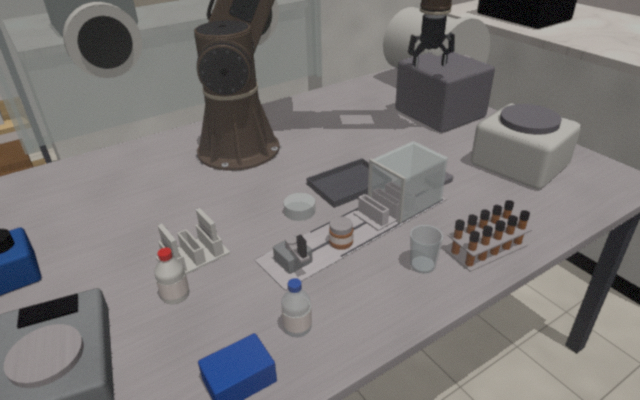

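View pics/side0.png

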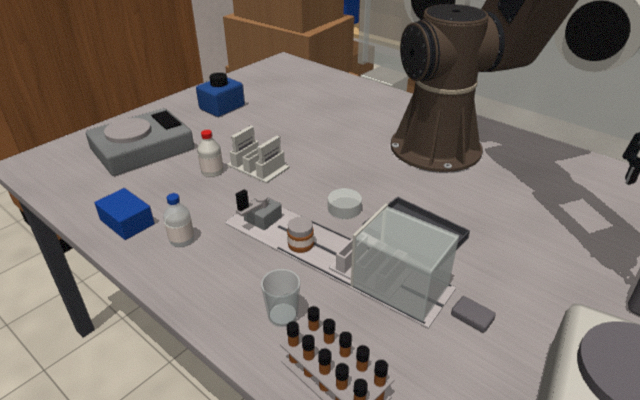

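View pics/wrist0.png

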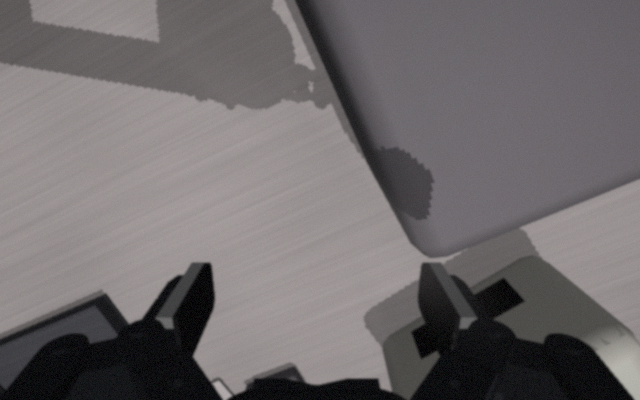

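```bash
cat > h.py <<'E'
from bench import env
import cv2, numpy as np
from scipy.spatial.transform import Rotation as Ro
def cam(n):
    m=env.camera_model(n); R=cv2.Rodrigues(np.array(m["rvec"]))[0]; return np.array(m["intrinsics"]),R,np.array(m["tvec"]).reshape(3)
def snap(n,f=None):
    c=cam(n); im=env.snapshot(n)
    if f: cv2.imwrite(f"pics/{f}.png",im[:,:,::-1])
    return im,c
def proj(P,c):
    K,R,t=c; q=(np.atleast_2d(P)@R.T+t)@K.T; return q[:,:2]/q[:,2:]
def w(p,c):
    K,R,t=c; return R.T@(np.array(p)-t)
def ray(uv,c,z):
    K,R,t=c; C=-R.T@t; d=R.T@np.linalg.inv(K)@np.array([uv[0],uv[1],1.]); return C+d*(z-C[2])/d[2]
E
python3 - <<'E'
from h import *
np.set_printoptions(precision=4,suppress=True)
for n in ["scene","side"]:
    im,c=snap(n)
    for t in ["loader","crank","crank_grip","sled","slot0","slot1","slot2","stand","jar","tray","cassette0","dishes","bottle","timer"]:
        print(n,t,[(w(d["point"],c).round(3).tolist(),round(d["score"],2)) for d in env.find_in(t,n)][:4])
E
```

```text
scene loader [([0.618, 0.156, 0.049], 0.97)]
scene crank [([0.658, -0.151, 0.073], 0.75)]
scene crank_grip [([0.654, -0.153, 0.074], 0.57)]
scene sled [([0.585, 0.132, 0.04], 0.6)]
scene slot0 [([0.581, 0.133, 0.044], 0.65)]
scene slot1 [([0.581, 0.133, 0.044], 0.65)]
scene slot2 [([0.581, 0.133, 0.044], 0.65)]
scene stand [([0.465, -0.333, 0.028], 0.62)]
scene jar [([0.627, -0.02, 0.049], 0.65), ([0.654, -0.154, 0.074], 0.25)]
scene tray [([0.38, 0.151, 0.003], 0.85)]
scene cassette0 [([0.451, -0.291, 0.087], 0.82), ([0.463, -0.388, 0.088], 0.61)]
scene dishes []
scene bottle [([0.561, -0.427, 0.076], 0.83)]
scene timer [([0.567, 0.42, 0.02], 0.56)]
side loader [([0.629, 0.217, 0.07], 0.69), ([0.436, -0.283, 0.077], 0.29)]
side crank [([0.653, -0.139, 0.077], 0.79), ([0.462, -0.325, 0.027], 0.74)]
side crank_grip [([0.65, -0.135, 0.072], 0.68)]
side sled [([0.619, 0.127, 0.033], 0.68)]
side slot0 [([0.623, 0.126, 0.039], 0.59)]
side slot1 [([0.623, 0.126, 0.039], 0.59)]
side slot2 [([0.623, 0.126, 0.039], 0.59)]
side stand [([0.463, -0.321, 0.025], 0.94)]
side jar []
side tray [([0.328, 0.175, 0.01], 0.62)]
side cassette0 [([0.44, -0.28, 0.079], 0.75), ([0.451, -0.382, 0.079], 0.69), ([0.329, 0.176, 0.01], 0.67)]
side dishes [([0.442, -0.01, 0.033], 0.8)]
side bottle [([0.556, -0.398, 0.068], 0.56)]
side timer [([0.555, 0.409, 0.02], 0.95)]
```

Run:
```python
import cv2
a=cv2.imread("pics/scene0.png")[130:290,150:460]; cv2.imwrite("pics/a.png",cv2.resize(a,None,fx=2.55,fy=2.55,interpolation=2))
a=cv2.imread("pics/side0.png")[110:330,210:480]; cv2.imwrite("pics/b.png",cv2.resize(a,None,fx=2.7,fy=2.7,interpolation=2))
```

```text
(no output)
```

View pics/a.png

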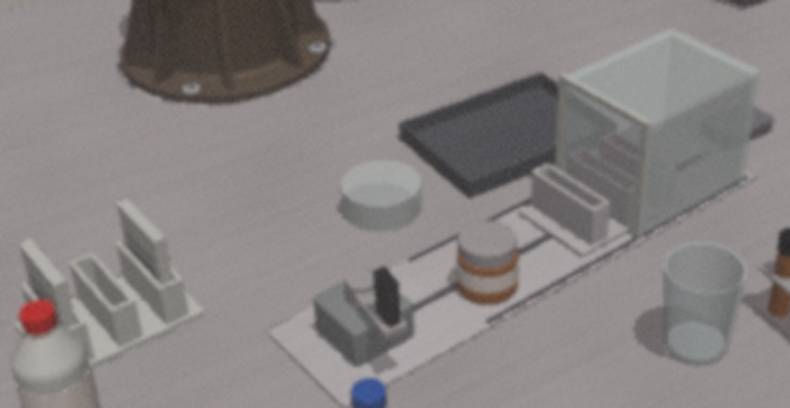

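View pics/b.png

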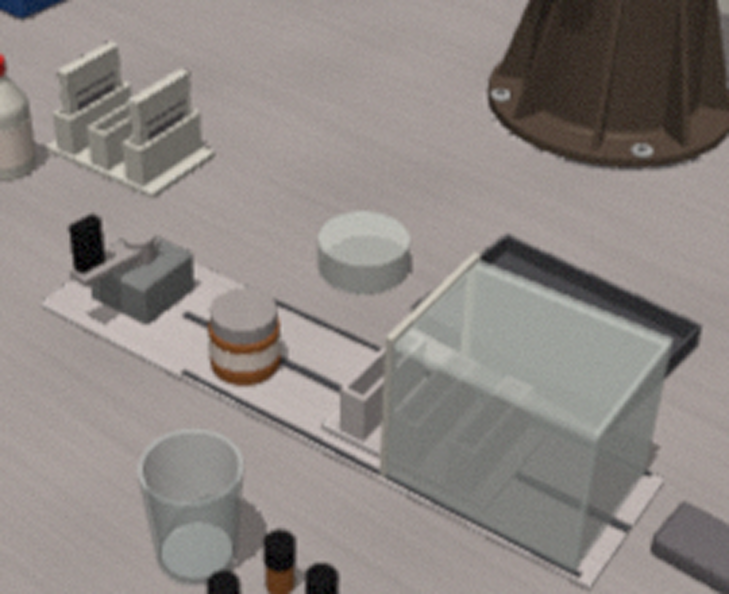

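Run:
```python
from h import *
np.set_printoptions(precision=4,suppress=True)
S,D=cam("scene"),cam("side")
def s(u,v): return (u/2.55+150,v/2.55+130)
def d(u,v): return (u/2.7+210,v/2.7+110)
for n,p,c,z in [("A",s(270,333),S,.006),("B",s(345,405),S,.006),("C",s(755,178),S,.006),("A",d(45,303),D,.006),("C2",d(588,585),D,.006),("D",d(660,478),D,.006),
 ("hoodtop",s(560,77),S,.149),("",s(672,36),S,.149),("",s(757,73),S,.149),("",s(648,122),S,.149),("hd",d(480,257),D,.149),("",d(670,342),D,.149),("",d(597,436),D,.149),("",d(388,340),D,.149),
 ("tray",s(402,128),S,.024),("",s(471,190),S,.024),("",s(545,76),S,.024),("tray d",d(508,240),D,.024),("",d(698,328),D,.024),
 ("paddletop",s(384,270),S,.118),("",d(87,222),D,.118),
 ("jartop",s(487,240),S,.068),("",d(245,303),D,.068),
 ("stand base",s(202,312),S,.004),("",d(213,155),D,.004),("",d(150,190),D,.004),("",d(50,147),D,.004),
 ("casstop",s(22,243),S,.103),("",s(62,285),S,.103),("c2",s(121,203),S,.103),("",s(163,245),S,.103),
 ("casstop d",d(58,72),D,.103),("",d(115,45),D,.103),("c2",d(132,98),D,.103),("",d(188,70),D,.103),]:
    print(n,ray(p,c,z))
```

```text
A [ 0.5509 -0.2184  0.006 ]
B [ 0.6758 -0.2077  0.006 ]
C [0.6337 0.345  0.006 ]
A [ 0.6733 -0.1994  0.006 ]
C2 [0.6304 0.3508 0.006 ]
D [0.5012 0.3387 0.006 ]
hoodtop [0.5215 0.1523 0.149 ]
 [0.5235 0.3064 0.149 ]
 [0.6351 0.3226 0.149 ]
 [0.641  0.1678 0.149 ]
hd [0.5176 0.1648 0.149 ]
 [0.5124 0.3284 0.149 ]
 [0.6311 0.338  0.149 ]
 [0.6442 0.1711 0.149 ]
tray [0.3399 0.0661 0.024 ]
 [0.4895 0.0601 0.024 ]
 [0.3425 0.2747 0.024 ]
tray d [0.335  0.0826 0.024 ]
 [0.3356 0.2824 0.024 ]
paddletop [ 0.6536 -0.1467  0.118 ]
 [ 0.6601 -0.1409  0.118 ]
jartop [ 0.6182 -0.0103  0.068 ]
 [ 0.6085 -0.0063  0.068 ]
stand base [ 0.4824 -0.2584  0.004 ]
 [ 0.3883 -0.258   0.004 ]
 [ 0.479  -0.2613  0.004 ]
 [ 0.4917 -0.4033  0.004 ]
casstop [ 0.4072 -0.3933  0.103 ]
 [ 0.4888 -0.3839  0.103 ]
c2 [ 0.4008 -0.2927  0.103 ]
 [ 0.4871 -0.286   0.103 ]
casstop d [ 0.4867 -0.3801  0.103 ]
 [ 0.4082 -0.3784  0.103 ]
c2 [ 0.4735 -0.2833  0.103 ]
 [ 0.3962 -0.2808  0.103 ]
```

```bash
cat >> h.py <<'E'
np.set_printoptions(precision=4,suppress=True)
def Rt(o=None):
    o=o or env.observe(); return Ro.from_euler("xyz",o["tool_rot"],degrees=True).as_matrix()
def st():
    o=env.observe(); R=Rt(o); z=R[:,2]
    print("t",round(o["clock"],2),"p",o["tcp_pos"],"jaw",round(np.degrees(np.arctan2(z[1],z[0])),2),"x",R[:,0],"j",o["joints"].round(1),"F",o["contact_force"].round(1),"gap",round(o["finger_gap"],4))
def plan(pts,jaw=None,half=True):
    """world TCP targets -> tool shifts; jaw world angle of tool z"""
    o=env.observe(); R=Rt(o); z=R[:,2]; cur=np.degrees(np.arctan2(z[1],z[0])); yaw=0
    if jaw is not None:
        # turning about tool x (down) by +a turns world angle by -a
        dlt=(jaw-cur+90)%180-90 if half else (jaw-cur+180)%360-180
        yaw=-np.radians(dlt)
    for p in np.atleast_2d(pts):
        v=R.T@(np.array(p)-o["tcp_pos"])
        print("shift",v.round(4),"yaw",round(yaw,4),"dist",round(np.linalg.norm(v),3))
E
python3 - <<'E'
from h import *
st()
c=cam("wrist"); print(-c[1].T@c[2], c[1][2])
plan([[.56,.0,.42]],0)
E
```

```text
t 1.65 p [0.2808 0.5862 0.2393] jaw 64.4 x [-0.     -0.0001 -1.    ] j [61.7 27.5 91.5 -0.  61.  -2.7] F [-0.6  0.7 -0.6] gap 0.0854
[0.2066 0.6231 0.3729] [ 0.2888 -0.1372 -0.9475]
shift [-0.1807 -0.505  -0.4081] yaw 1.1241 dist 0.674
```

Call:
{"fn": "move_arm", "kwargs": {"commands": [{"x": -0.18, "y": -0.1, "z": -0.08, "yaw": 0.2}, {"x": -0.18, "y": -0.505, "z": -0.408, "yaw": 1.124}, {"x": -0.18, "y": -0.505, "z": -0.408, "yaw": 1.124}, {"x": -0.18, "y": -0.505, "z": -0.408, "yaw": 1.124}, {"x": -0.18, "y": -0.505, "z": -0.408, "yaw": 1.124}, {"x": -0.18, "y": -0.505, "z": -0.408, "yaw": 1.124}, {"x": -0.18, "y": -0.505, "z": -0.408, "yaw": 1.124}, {"x": -0.18, "y": -0.505, "z": -0.408, "yaw": 1.124}, {"x": -0.18, "y": -0.505, "z": -0.408, "yaw": 1.124}, {"x": -0.18, "y": -0.505, "z": -0.408, "yaw": 1.124}]}}

```text
invalid input
```

Run:
```python
from h import *
st(); plan([[.56,.0,.42]],0)
snap("wrist","w1")
```

```text
t 1.65 p [0.2808 0.5862 0.2393] jaw 64.4 x [-0.     -0.0001 -1.    ] j [61.7 27.5 91.5 -0.  61.  -2.7] F [-0.6  0.7 -0.6] gap 0.0854
shift [-0.1807 -0.505  -0.4081] yaw 1.1241 dist 0.674
```

View pics/w1.png

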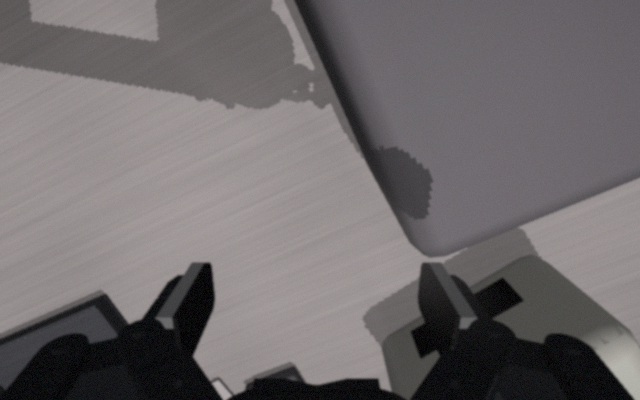

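Call:
{"fn": "move_arm", "kwargs": {"commands": [{"x": -0.18, "y": -0.1, "z": -0.08, "yaw": 0.2, "fingers": 1}, {"x": -0.18, "y": -0.505, "z": -0.408, "yaw": 1.124, "fingers": 1}, {"x": -0.18, "y": -0.505, "z": -0.408, "yaw": 1.124, "fingers": 1}, {"x": -0.18, "y": -0.505, "z": -0.408, "yaw": 1.124, "fingers": 1}, {"x": -0.18, "y": -0.505, "z": -0.408, "yaw": 1.124, "fingers": 1}, {"x": -0.18, "y": -0.505, "z": -0.408, "yaw": 1.124, "fingers": 1}, {"x": -0.18, "y": -0.505, "z": -0.408, "yaw": 1.124, "fingers": 1}, {"x": -0.18, "y": -0.505, "z": -0.408, "yaw": 1.124, "fingers": 1}, {"x": -0.18, "y": -0.505, "z": -0.408, "yaw": 1.124, "fingers": 1}, {"x": -0.18, "y": -0.505, "z": -0.408, "yaw": 1.124, "fingers": 1}], "force": 40}}

```text
clock: 2.95
tcp_pos: [0.5336, 0.0546, 0.4068]
tool_rot: [11.2, 90.0, 11.2]
contact_force: [1.2, 1.2, 0.1]
finger_gap: 0.0854
```

Run:
```python
from h import *
st(); plan([[.56,.0,.42]],0)
snap("wrist","w2")
```

```text
t 2.95 p [0.5336 0.0546 0.4068] jaw -0.01 x [ 0.0006  0.0001 -1.    ] j [ 2.6 10.6 92.7  0.  76.7  2.6] F [1.2 1.2 0.1] gap 0.0854
shift [-0.0132 -0.0545  0.0264] yaw -0.0001 dist 0.062
```

View pics/w2.png

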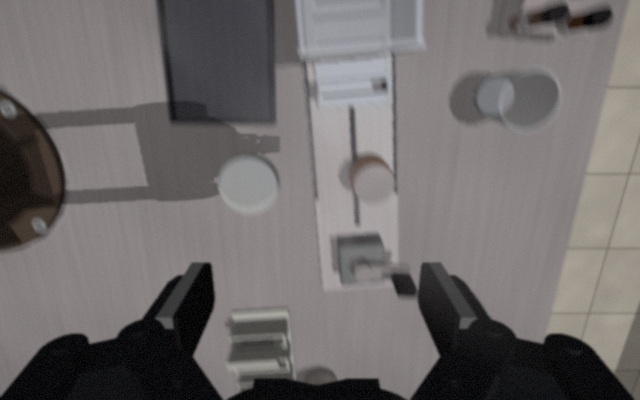

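Run:
```python
from h import *
im,c=snap("wrist","w3"); st()
np.savez("w3.npz",K=c[0],R=c[1],t=c[2])
a=im[:310,150:450,::-1]; cv2.imwrite("pics/w3z.png",cv2.resize(a[:,:],None,fx=1.9,fy=1.9,interpolation=2))
print(-c[1].T@c[2])
for t in ["jar","tray","stand","dishes","crank_grip","cassette0","sled"]:
    print(t,[(w(d["point"],c).round(3).tolist(),round(d["score"],2)) for d in env.find_in(t,"wrist")][:3])
```

```text
t 3.05 p [0.5355 0.0516 0.4073] jaw -0.26 x [ 0.0026 -0.0015 -1.    ] j [ 2.3 10.7 92.5 -0.1 76.7  2.6] F [ 0.   1.1 -0.1] gap 0.0855
[0.5365 0.1327 0.5415]
jar [([0.611, 0.003, 0.071], 0.97)]
tray [([0.395, 0.154, 0.003], 0.82)]
stand [([0.535, -0.391, 0.026], 0.69), ([0.448, -0.275, 0.036], 0.67)]
dishes [([0.434, -0.012, 0.034], 0.8)]
crank_grip [([0.64, -0.135, 0.076], 0.92), ([0.413, -0.381, 0.064], 0.58)]
cassette0 [([0.436, -0.28, 0.082], 0.89), ([0.413, -0.38, 0.062], 0.49)]
sled [([0.58, 0.135, 0.012], 0.71)]
```

View pics/w3z.png

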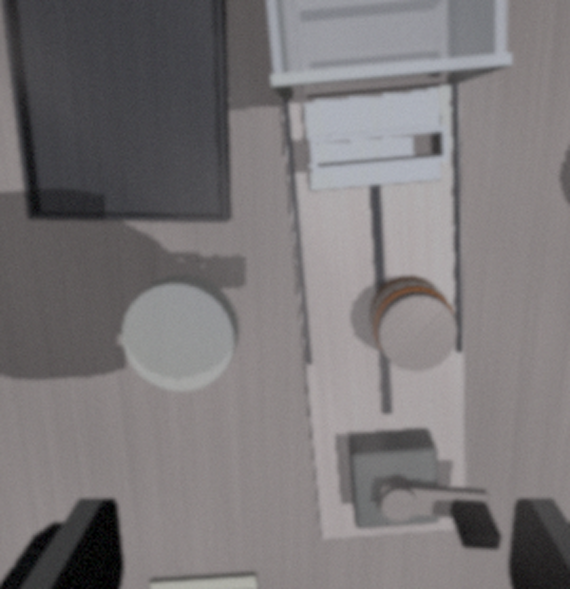

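Run:
```python
from h import *
d=np.load("w3.npz"); c=(d["K"],d["R"],d["t"])
def g(n,u,v,z): print(n,ray((u/1.9+150,v/1.9),c,z))
g("bedA",323,538,.006);g("bedB",466,530,.006);g("bedright",457,70,.006);g("left",290,100,.006)
g("hub",398,502,.074);g("pad",452,505,.118);g("pad",488,502,.118);g("pad",500,545,.118);g("pad",466,546,.118)
g("jar",417,331,.068);g("tray",30,218,.024);g("tray",229,217,.024);g("tray",222,2,.024)
g("slot0 front",312,188,.0585);g("",442,180,.0585);g("hood",272,80,.149);g("",510,62,.149); g("dish",180,333,.036)
g("gbox",356,440,.05);g("gbox",428,432,.05);g("gbox",438,520,.05);g("gbox",361,527,.05)
```

```text
bedA [ 0.5446 -0.214   0.006 ]
bedB [ 0.674  -0.2063  0.006 ]
bedright [0.6414 0.1768 0.006 ]
left [0.5202 0.1569 0.006 ]
hub [ 0.6019 -0.1379  0.074 ]
pad [ 0.634  -0.1151  0.118 ]
pad [ 0.6592 -0.1128  0.118 ]
pad [ 0.6707 -0.148   0.118 ]
pad [ 0.6462 -0.1487  0.118 ]
jar [ 0.6114 -0.0016  0.068 ]
tray [0.3257 0.0746 0.024 ]
tray [0.474  0.0748 0.024 ]
tray [0.4755 0.2182 0.024 ]
slot0 front [0.5361 0.0981 0.0585]
 [0.6253 0.1031 0.0585]
hood [0.5151 0.1604 0.149 ]
 [0.6412 0.1688 0.149 ]
dish [ 0.4339 -0.0116  0.036 ]
gbox [ 0.57   -0.0961  0.05  ]
gbox [ 0.6267 -0.0894  0.05  ]
gbox [ 0.6389 -0.1688  0.05  ]
gbox [ 0.5755 -0.1751  0.05  ]
```

Run:
```python
from h import *
st(); plan([[.611,-.002,.2]],4.3)
```

```text
t 3.4 p [0.5326 0.0577 0.406 ] jaw 0.1 x [-0.0004  0.0001 -1.    ] j [ 2.9 10.6 92.8  0.  76.6  2.8] F [ 0.3 -0.5 -0.6] gap 0.0859
shift [ 0.2059 -0.0598  0.0784] yaw -0.0733 dist 0.228
```

Call:
{"fn": "move_arm", "kwargs": {"commands": [{"x": 0.206, "y": -0.06, "z": 0.078, "yaw": -0.073, "fingers": 1}, {"x": 0.206, "y": -0.06, "z": 0.078, "yaw": -0.073, "fingers": 1}, {"x": 0.206, "y": -0.06, "z": 0.078, "yaw": -0.073, "fingers": 1}, {"x": 0.206, "y": -0.06, "z": 0.078, "yaw": -0.073, "fingers": 1}, {"x": 0.206, "y": -0.06, "z": 0.078, "yaw": -0.073, "fingers": 1}, {"x": 0.206, "y": -0.06, "z": 0.078, "yaw": -0.073, "fingers": 1}, {"x": 0.206, "y": -0.06, "z": 0.078, "yaw": -0.073, "fingers": 1}, {"x": 0.206, "y": -0.06, "z": 0.078, "yaw": -0.073, "fingers": 1}]}}

```text
clock: 4.4
tcp_pos: [0.6114, -0.0031, 0.2016]
tool_rot: [-7.6, 89.9, -3.4]
contact_force: [-0.5, -0.1, -0.2]
finger_gap: 0.0852
```

Run:
```python
from h import *
st(); im,c=snap("wrist","w4"); 
np.savez("w4.npz",K=c[0],R=c[1],t=c[2])
for t in ["jar"]:
    print(t,[(w(d["point"],c).round(3).tolist(),round(d["score"],2)) for d in env.find_in(t,"wrist")][:3])
st()
```

```text
t 4.4 p [ 0.6114 -0.0031  0.2016] jaw 4.21 x [ 0.0021 -0.0001 -1.    ] j [-3.1 26.6 99.1 -0.  54.2 -7.3] F [-0.5 -0.1 -0.2] gap 0.0852
jar [([0.612, 0.001, 0.072], 0.93)]
t 4.5 p [ 0.6113 -0.0033  0.201 ] jaw 4.2 x [ 0.0013 -0.0001 -1.    ] j [-3.1 26.7 99.1 -0.  54.2 -7.3] F [-0.1  0.6  0.7] gap 0.0855
```

View pics/w4.png

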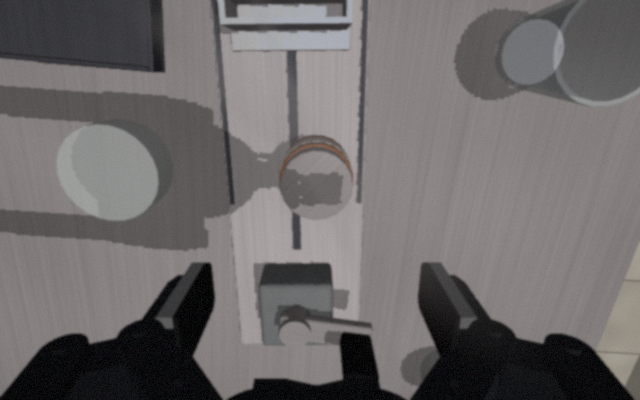

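Run:
```python
from h import *
d=np.load("w4.npz"); c=(d["K"],d["R"],d["t"])
def g(n,u,v,z): print(n,ray((u,v),c,z))
g("jar",316,184,.068);g("hub",295,332,.074);g("gb",261,265,.05);g("gb",331,264,.05);g("gb",263,344,.05)
g("bedA",241,344,.006);g("bedB",362,344,.006);g("bedleft",218,0,.006);g("",364,0,.006)
g("slot0",232,50,.0585);g("",350,48,.0585);g("tray",163,70,.024);g("padtop",343,398,.118);g("",376,398,.118)
g("hoodfr",218,26,.149);g("",352,24,.149);g("armend",371,326,.068)
R=c[1]; 
plan([[.612,-.002,.09],[.612,-.002,.026]],4.3)
```

```text
jar [ 0.6119 -0.0021  0.068 ]
hub [ 0.6032 -0.1381  0.074 ]
gb [ 0.5685 -0.0873  0.05  ]
gb [ 0.6313 -0.0818  0.05  ]
gb [ 0.5726 -0.1746  0.05  ]
bedA [ 0.5428 -0.2157  0.006 ]
bedB [ 0.679  -0.2061  0.006 ]
bedleft [0.5218 0.1304 0.006 ]
 [0.6412 0.1392 0.006 ]
slot0 [0.5447 0.091  0.0585]
 [0.629  0.0985 0.0585]
tray [0.4807 0.0729 0.024 ]
padtop [ 0.6448 -0.1619  0.118 ]
 [ 0.6709 -0.1601  0.118 ]
hoodfr [0.5578 0.0976 0.149 ]
 [0.621  0.1031 0.149 ]
armend [ 0.6709 -0.1317  0.068 ]
shift [0.111  0.0012 0.0007] yaw -0.0017 dist 0.111
shift [0.175  0.0012 0.0006] yaw -0.0017 dist 0.175
```

Call:
{"fn": "move_arm", "kwargs": {"commands": [{"x": 0.06, "y": 0.001, "z": 0.001, "yaw": 0, "fingers": 1}, {"x": 0.111, "y": 0.001, "z": 0.001, "yaw": 0, "fingers": 1}, {"x": 0.15, "y": 0.001, "z": 0.001, "yaw": 0, "fingers": 1}, {"x": 0.173, "y": 0.001, "z": 0.001, "yaw": 0, "fingers": 1}, {"x": 0.175, "y": 0.001, "z": 0.001, "yaw": 0, "fingers": 1}, {"x": 0.175, "y": 0.001, "z": 0.001, "yaw": 0, "fingers": 0.5}, {"x": 0.175, "y": 0.001, "z": 0.001, "yaw": 0, "fingers": 0.5}, {"x": 0.175, "y": 0.001, "z": 0.001, "yaw": 0, "fingers": 0.5}, {"x": 0.175, "y": 0.001, "z": 0.001, "yaw": 0, "fingers": 0.5}, {"x": 0.175, "y": 0.001, "z": 0.001, "yaw": 0, "fingers": 0.5}], "force": 40}}

```text
clock: 5.75
tcp_pos: [0.6127, -0.0024, 0.0267]
tool_rot: [-7.9, 89.9, -3.8]
contact_force: [-1.8, 0.3, 8.2]
finger_gap: 0.0611
```

Run:
```python
from h import *
st(); snap("wrist","w5"); plan([[.612,-.002,.15],[.41,.185,.15],[.41,.185,.026]],4.3)
```

```text
t 5.75 p [ 0.6127 -0.0024  0.0267] jaw 4.18 x [ 0.0019 -0.0001 -1.    ] j [ -3.1  40.1 105.2  -0.   34.7  -7.2] F [-1.8  0.3  8.2] gap 0.0611
shift [-0.1233  0.0004 -0.0005] yaw -0.0021 dist 0.123
shift [-0.1237  0.2017 -0.1883] yaw -0.0021 dist 0.302
shift [ 0.0003  0.2017 -0.1885] yaw -0.0021 dist 0.276
```

View pics/w5.png

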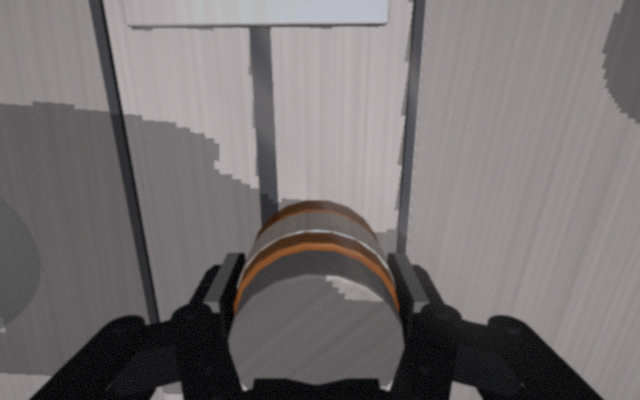

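Call:
{"fn": "move_arm", "kwargs": {"commands": [{"x": -0.03, "y": 0, "z": 0, "yaw": 0, "fingers": 0.5}, {"x": -0.08, "y": 0, "z": 0, "yaw": 0, "fingers": 0.5}, {"x": -0.124, "y": 0, "z": 0, "yaw": 0, "fingers": 0.5}, {"x": -0.124, "y": 0.04, "z": -0.04, "yaw": 0, "fingers": 0.5}, {"x": -0.124, "y": 0.08, "z": -0.078, "yaw": 0, "fingers": 0.5}, {"x": -0.124, "y": 0.12, "z": -0.115, "yaw": 0, "fingers": 0.5}, {"x": -0.124, "y": 0.165, "z": -0.155, "yaw": 0, "fingers": 0.5}, {"x": -0.124, "y": 0.202, "z": -0.188, "yaw": 0, "fingers": 0.5}, {"x": -0.1, "y": 0.202, "z": -0.188, "yaw": 0, "fingers": 0.5}, {"x": -0.06, "y": 0.202, "z": -0.188, "yaw": 0, "fingers": 0.5}]}}

```text
clock: 7.05
tcp_pos: [0.411, 0.1866, 0.0863]
tool_rot: [16.1, 89.7, 20.4]
contact_force: [1.0, -0.2, -3.5]
finger_gap: 0.061
```

Run:
```python
from h import *
st(); im,c=snap("wrist","w6"); plan([[.41,.185,.026]],4.3)
print("tray",[(w(d["point"],c).round(3).tolist(),round(d["score"],2)) for d in env.find_in("tray","wrist")][:3])
snap("side","s6")
```

```text
t 7.05 p [0.411  0.1866 0.0863] jaw 4.28 x [ 0.0049  0.0018 -1.    ] j [ 20.6  25.9 125.   -0.   28.8  16.3] F [ 1.  -0.2 -3.5] gap 0.061
shift [ 0.0559 -0.0005  0.0014] yaw -0.0011 dist 0.056
tray [([0.389, 0.231, 0.006], 0.92)]
```

View pics/w6.png

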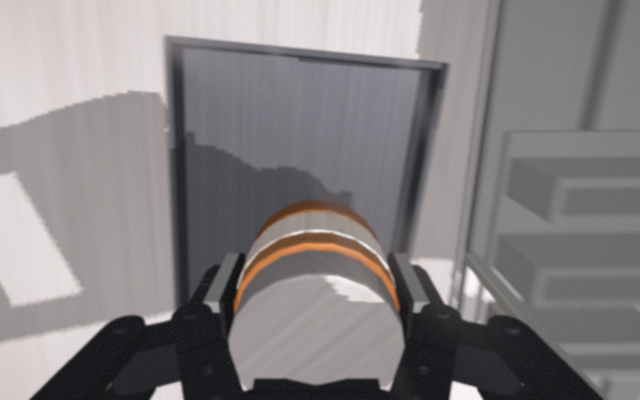

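View pics/s6.png

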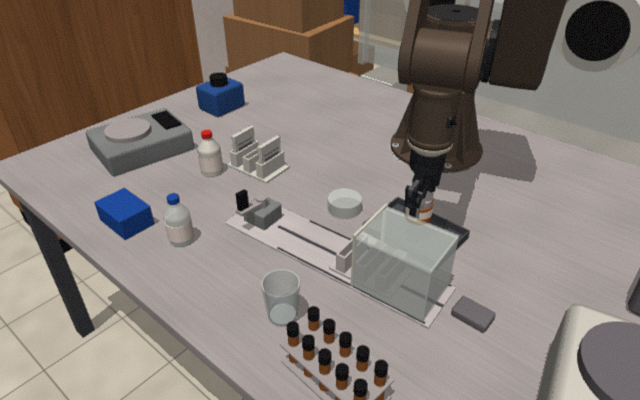

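Run:
```python
from h import *
c=cam("wrist"); print(ray((167,37),c,.024),ray((447,64),c,.024),ray((178,300),c,.024))
plan([[.405,.187,.026]],4.3)
```

```text
[0.3274 0.2797 0.024 ] [0.4692 0.2772 0.024 ] [0.3252 0.1249 0.024 ]
shift [ 0.0588  0.0022 -0.0035] yaw -0.0019 dist 0.059
```

Call:
{"fn": "move_arm", "kwargs": {"commands": [{"x": 0.02, "y": 0.001, "z": -0.008, "yaw": 0, "fingers": 0.5}, {"x": 0.04, "y": 0.001, "z": -0.008, "yaw": 0, "fingers": 0.5}, {"x": 0.055, "y": 0.001, "z": -0.008, "yaw": 0, "fingers": 0.5}, {"x": 0.061, "y": 0.001, "z": -0.008, "yaw": 0, "fingers": 0.5}, {"x": 0.061, "y": 0.001, "z": -0.008, "yaw": 0, "fingers": 0.5}, {"x": 0.061, "y": 0.001, "z": -0.008, "yaw": 0, "fingers": 0.5}]}}

```text
clock: 7.95
tcp_pos: [0.4024, 0.186, 0.025]
tool_rot: [16.6, 89.9, 20.7]
contact_force: [-0.0, -1.0, -3.3]
finger_gap: 0.0608
```

Run:
```python
from h import *
st()
```

```text
t 7.95 p [0.4024 0.186  0.025 ] jaw 4.17 x [ 0.0012  0.0005 -1.    ] j [ 20.9  32.9 127.6  -0.   19.4  16.7] F [-0.  -1.  -3.3] gap 0.0608
```

Call:
{"fn": "move_arm", "kwargs": {"commands": [{"x": 0.001, "y": 0, "z": 0, "yaw": 0, "fingers": 0.5}, {"x": 0.001, "y": 0, "z": 0, "yaw": 0, "fingers": 0.85}, {"x": 0.001, "y": 0, "z": 0, "yaw": 0, "fingers": 0.85}, {"x": 0.001, "y": 0, "z": 0, "yaw": 0, "fingers": 0.85}, {"x": -0.02, "y": 0, "z": 0, "yaw": 0, "fingers": 0.88}, {"x": -0.06, "y": 0, "z": 0, "yaw": 0, "fingers": 0.88}, {"x": -0.1, "y": 0, "z": 0, "yaw": 0, "fingers": 1}, {"x": -0.15, "y": 0, "z": 0, "yaw": 0, "fingers": 1}, {"x": -0.15, "y": 0, "z": 0, "yaw": 0, "fingers": 1}]}}

```text
clock: 9.07
tcp_pos: [0.4035, 0.1865, 0.1773]
tool_rot: [16.6, 89.7, 20.8]
contact_force: [0.5, -0.1, -0.9]
finger_gap: 0.0855
```

Run:
```python
from h import *
st(); im,c=snap("wrist","w7"); 
print("jar",[(w(d["point"],c).round(3).tolist(),round(d["score"],2)) for d in env.find_in("jar","wrist")][:3])
```

```text
t 9.07 p [0.4035 0.1865 0.1773] jaw 4.19 x [ 0.0055  0.0021 -1.    ] j [ 20.9  16.1 121.5  -0.   42.1  16.7] F [ 0.5 -0.1 -0.9] gap 0.0855
jar [([0.399, 0.191, 0.071], 0.66)]
```

View pics/w7.png

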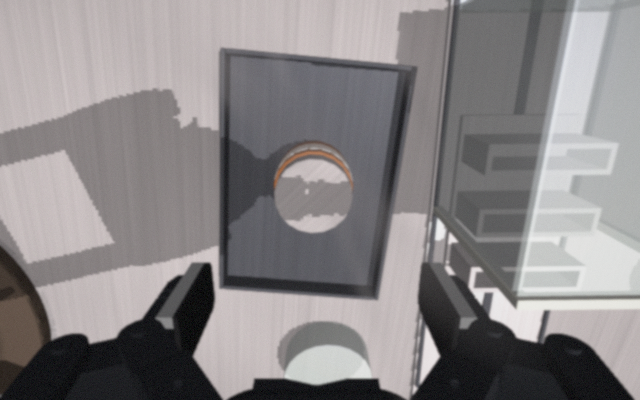

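Run:
```python
from h import *
plan([[.605,-.21,.25]],4.3)
```

```text
shift [-0.0755 -0.4095  0.1738] yaw -0.0021 dist 0.451
```

Call:
{"fn": "move_arm", "kwargs": {"commands": [{"x": -0.05, "y": -0.03, "z": 0.01, "yaw": 0, "fingers": 0}, {"x": -0.075, "y": -0.41, "z": 0.174, "yaw": 0, "fingers": 0}, {"x": -0.075, "y": -0.41, "z": 0.174, "yaw": 0, "fingers": 0}, {"x": -0.075, "y": -0.41, "z": 0.174, "yaw": 0, "fingers": 0}, {"x": -0.075, "y": -0.41, "z": 0.174, "yaw": 0, "fingers": 0}, {"x": -0.075, "y": -0.41, "z": 0.174, "yaw": 0, "fingers": 0}, {"x": -0.075, "y": -0.41, "z": 0.174, "yaw": 0, "fingers": 0}, {"x": -0.075, "y": -0.41, "z": 0.174, "yaw": 0, "fingers": 0}, {"x": -0.075, "y": -0.41, "z": 0.174, "yaw": 0, "fingers": 0}, {"x": -0.075, "y": -0.41, "z": 0.174, "yaw": 0, "fingers": 0}]}}

```text
clock: 10.42
tcp_pos: [0.6042, -0.2099, 0.2473]
tool_rot: [150.6, 89.8, 154.7]
contact_force: [0.1, 1.7, -0.0]
finger_gap: 0.0
```

Call:
{"fn": "move_arm", "kwargs": {"commands": [{"x": 0, "y": 0, "z": 0, "yaw": 0, "fingers": 0}, {"x": 0, "y": 0, "z": 0, "yaw": 0, "fingers": 0}]}}

```text
clock: 10.68
tcp_pos: [0.605, -0.2096, 0.2491]
tool_rot: [145.5, 90.0, 149.7]
contact_force: [-0.1, -0.4, -0.2]
finger_gap: -0.0002
```

Run:
```python
from h import *
st(); im,c=snap("wrist","w8"); st();np.savez("w8.npz",K=c[0],R=c[1],t=c[2])
```

```text
t 10.68 p [ 0.605  -0.2096  0.2491] jaw 4.24 x [-0.0002  0.0001 -1.    ] j [-21.8  26.2  92.2   0.   61.6 -26.1] F [-0.1 -0.4 -0.2] gap -0.0002
t 10.72 p [ 0.6051 -0.2097  0.2493] jaw 4.23 x [ 0. -0. -1.] j [-21.8  26.2  92.2  -0.   61.6 -26.1] F [ 0.2 -0.  -0. ] gap -0.0
```

View pics/w8.png

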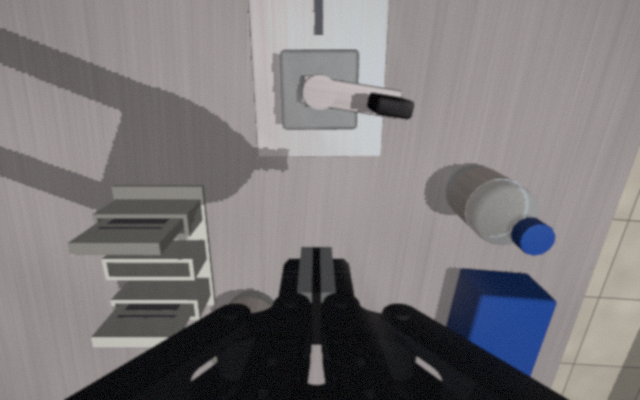

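Run:
```python
import cv2
a=cv2.imread("pics/w8.png")[30:180,230:430]; cv2.imwrite("pics/w8z.png",cv2.resize(a,None,fx=4,fy=4,interpolation=2))
a=cv2.imread("pics/w8.png")[170:360,50:230]; cv2.imwrite("pics/w8y.png",cv2.resize(a,None,fx=3,fy=3,interpolation=2))
```

```text
(no output)
```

View pics/w8z.png

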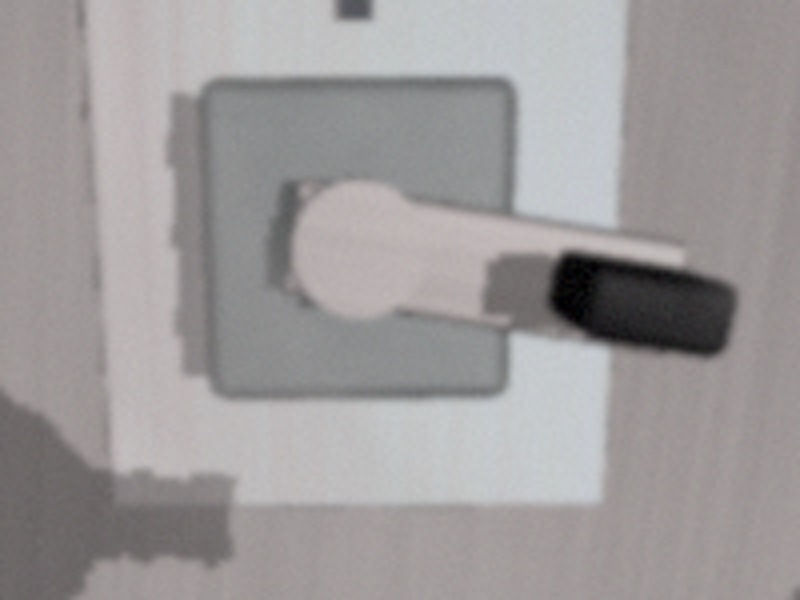

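View pics/w8y.png

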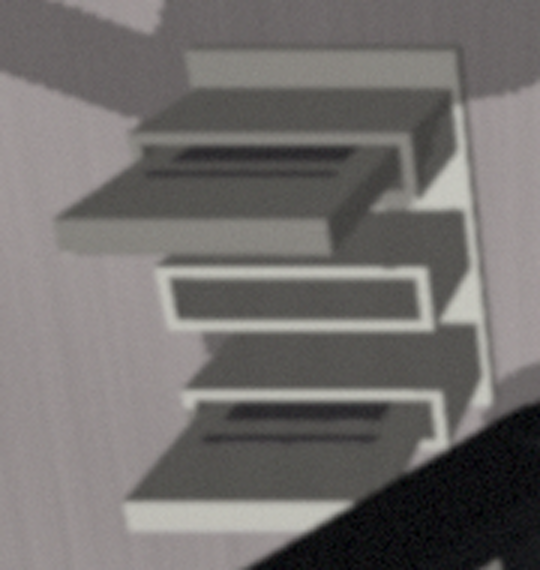

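Run:
```python
from h import *
d=np.load("w8.npz"); c=(d["K"],d["R"],d["t"])
def g(n,u,v,z,s=4,o=(230,30)): p=ray((u/s+o[0],v/s+o[1]),c,z); print(n,p); return p
h=g("hub",356,250,.074); p=g("pad",664,307,.118); v=p-h; print(np.hypot(*v[:2]),np.degrees(np.arctan2(v[1],v[0])))
g("pc",737,288,.118);g("pc",722,354,.118);g("pc",595,262,.118);g("pc",588,322,.118)
a=[g("gb",205,78,.05),g("gb",516,78,.05),g("gb",508,397,.05),g("gb",213,397,.05)];print(np.mean(a,0))
g("bedA",117,502,.006);g("bedB",602,502,.006)
o=(50,170)
for q in [(55,220),(330,218),(332,252),(60,250),(125,500),(130,530)]: g("cass",*q,.103,3,o)
for q in [(160,265),(430,265),(433,330),(172,330)]: g("mid",*q,.053,3,o)
st()
```

```text
hub [ 0.6027 -0.1419  0.074 ]
pad [ 0.6583 -0.1455  0.118 ]
0.05567460685967661 -3.6683076180744147
pc [ 0.6709 -0.1412  0.118 ]
pc [ 0.67  -0.153  0.118]
pc [ 0.6449 -0.1386  0.118 ]
pc [ 0.645  -0.1491  0.118 ]
gb [ 0.5678 -0.1098  0.05  ]
gb [ 0.6347 -0.1049  0.05  ]
gb [ 0.6405 -0.1732  0.05  ]
gb [ 0.5726 -0.1782  0.05  ]
[ 0.6039 -0.1416  0.05  ]
bedA [ 0.5447 -0.215   0.006 ]
bedB [ 0.6742 -0.2054  0.006 ]
cass [ 0.396  -0.2816  0.103 ]
cass [ 0.475  -0.2751  0.103 ]
cass [ 0.4749 -0.2861  0.103 ]
cass [ 0.396  -0.2913  0.103 ]
cass [ 0.4038 -0.3796  0.103 ]
cass [ 0.4039 -0.3913  0.103 ]
mid [ 0.3933 -0.3241  0.053 ]
mid [ 0.486  -0.3173  0.053 ]
mid [ 0.4862 -0.3431  0.053 ]
mid [ 0.3945 -0.3498  0.053 ]
t 10.72 p [ 0.6051 -0.2097  0.2493] jaw 4.23 x [ 0. -0. -1.] j [-21.8  26.2  92.2  -0.   61.6 -26.1] F [ 0.2 -0.  -0. ] gap -0.0
```

```bash
cat >> h.py <<'E'
AX=np.array([.603,-.142])
def circ(a0,a1,n,r=.055,z=.09,ax=AX):
    """rows for tool angles (world deg) from a0 (excl) to a1, shifts from current pose"""
    o=env.observe(); R=Rt(o)
    A=np.radians(np.linspace(a0,a1,n+1)[1:])
    for a in A:
        p=np.array([ax[0]+r*np.cos(a),ax[1]+r*np.sin(a),z]); v=R.T@(p-o["tcp_pos"])
        print('{"x": %.3f, "y": %.3f, "z": %.3f, "yaw": 0, "fingers": 0},'%tuple(v+0.0),end=" ")
    print()
def where():
    o=env.observe(); v=o["tcp_pos"][:2]-AX; print("r",np.hypot(*v).round(4),"ang",np.degrees(np.arctan2(v[1],v[0])).round(1),o["tcp_pos"],o["contact_force"].round(1))
E
python3 - <<'E'
from h import *
a=np.radians(32); p=[.603+.055*np.cos(a),-.142+.055*np.sin(a)]
plan([p+[.14],p+[.09]])
E
```

```text
shift [0.1093 0.0933 0.0516] yaw 0 dist 0.153
shift [0.1593 0.0933 0.0516] yaw 0 dist 0.192
```

Call:
{"fn": "move_arm", "kwargs": {"commands": [{"x": 0.03, "y": 0.05, "z": 0.03, "yaw": 0, "fingers": 0}, {"x": 0.06, "y": 0.093, "z": 0.052, "yaw": 0, "fingers": 0}, {"x": 0.109, "y": 0.093, "z": 0.052, "yaw": 0, "fingers": 0}, {"x": 0.14, "y": 0.093, "z": 0.052, "yaw": 0, "fingers": 0}, {"x": 0.159, "y": 0.093, "z": 0.052, "yaw": 0, "fingers": 0}, {"x": 0.159, "y": 0.093, "z": 0.052, "yaw": 0, "fingers": 0}, {"x": 0.159, "y": 0.093, "z": 0.052, "yaw": 0, "fingers": 0}]}}

```text
clock: 11.6
tcp_pos: [0.6511, -0.1142, 0.0915]
tool_rot: [-17.4, 89.9, -13.2]
contact_force: [-0.2, -0.9, 0.7]
finger_gap: 0.0004
```

Run:
```python
from h import *
where(); st(); circ(32,-70,10)
```

```text
r 0.0555 ang 30.0 [ 0.6511 -0.1142  0.0915] [-0.2 -0.9  0.7]
t 11.6 p [ 0.6511 -0.1142  0.0915] jaw 4.17 x [ 0.0018 -0.0004 -1.    ] j [-12.6  37.7  96.8  -0.   45.4 -16.7] F [-0.2 -0.9  0.7] gap 0.0004
{"x": 0.001, "y": -0.008, "z": 0.002, "yaw": 0, "fingers": 0}, {"x": 0.001, "y": -0.017, "z": 0.005, "yaw": 0, "fingers": 0}, {"x": 0.001, "y": -0.027, "z": 0.005, "yaw": 0, "fingers": 0}, {"x": 0.001, "y": -0.037, "z": 0.004, "yaw": 0, "fingers": 0}, {"x": 0.001, "y": -0.046, "z": 0.001, "yaw": 0, "fingers": 0}, {"x": 0.001, "y": -0.054, "z": -0.004, "yaw": 0, "fingers": 0}, {"x": 0.001, "y": -0.062, "z": -0.010, "yaw": 0, "fingers": 0}, {"x": 0.001, "y": -0.069, "z": -0.017, "yaw": 0, "fingers": 0}, {"x": 0.001, "y": -0.074, "z": -0.026, "yaw": 0, "fingers": 0}, {"x": 0.001, "y": -0.077, "z": -0.035, "yaw": 0, "fingers": 0},
```

Call:
{"fn": "move_arm", "kwargs": {"commands": [{"x": 0.001, "y": -0.008, "z": 0.002, "yaw": 0, "fingers": 0}, {"x": 0.001, "y": -0.017, "z": 0.005, "yaw": 0, "fingers": 0}, {"x": 0.001, "y": -0.027, "z": 0.005, "yaw": 0, "fingers": 0}, {"x": 0.001, "y": -0.037, "z": 0.004, "yaw": 0, "fingers": 0}, {"x": 0.001, "y": -0.046, "z": 0.001, "yaw": 0, "fingers": 0}, {"x": 0.001, "y": -0.054, "z": -0.004, "yaw": 0, "fingers": 0}, {"x": 0.001, "y": -0.062, "z": -0.01, "yaw": 0, "fingers": 0}, {"x": 0.001, "y": -0.069, "z": -0.017, "yaw": 0, "fingers": 0}, {"x": 0.001, "y": -0.074, "z": -0.026, "yaw": 0, "fingers": 0}, {"x": 0.001, "y": -0.077, "z": -0.035, "yaw": 0, "fingers": 0}]}}

```text
clock: 12.85
tcp_pos: [0.622, -0.1941, 0.0897]
tool_rot: [-11.0, 89.9, -6.9]
contact_force: [5.8, 3.8, -0.2]
finger_gap: 0.0001
```

Run:
```python
from h import *
where(); snap("wrist","w9"); circ(-70,-200,10)
```

```text
r 0.0554 ang -70.0 [ 0.622  -0.1941  0.0897] [ 5.8  3.8 -0.2]
{"x": -0.000, "y": -0.001, "z": -0.011, "yaw": 0, "fingers": 0}, {"x": -0.000, "y": -0.001, "z": -0.024, "yaw": 0, "fingers": 0}, {"x": -0.000, "y": 0.003, "z": -0.036, "yaw": 0, "fingers": 0}, {"x": -0.000, "y": 0.009, "z": -0.046, "yaw": 0, "fingers": 0}, {"x": -0.000, "y": 0.018, "z": -0.056, "yaw": 0, "fingers": 0}, {"x": -0.000, "y": 0.028, "z": -0.063, "yaw": 0, "fingers": 0}, {"x": -0.000, "y": 0.039, "z": -0.067, "yaw": 0, "fingers": 0}, {"x": -0.000, "y": 0.052, "z": -0.069, "yaw": 0, "fingers": 0}, {"x": -0.000, "y": 0.064, "z": -0.068, "yaw": 0, "fingers": 0}, {"x": -0.000, "y": 0.076, "z": -0.064, "yaw": 0, "fingers": 0},
```

View pics/w9.png

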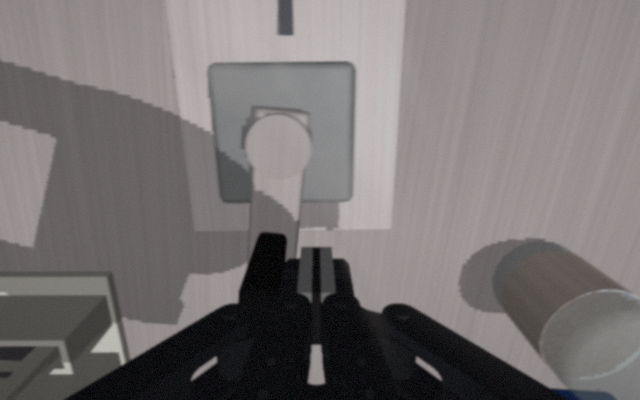

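Call:
{"fn": "move_arm", "kwargs": {"commands": [{"x": 0, "y": -0.001, "z": -0.011, "yaw": 0, "fingers": 0}, {"x": 0, "y": -0.001, "z": -0.024, "yaw": 0, "fingers": 0}, {"x": 0, "y": 0.003, "z": -0.036, "yaw": 0, "fingers": 0}, {"x": 0, "y": 0.009, "z": -0.046, "yaw": 0, "fingers": 0}, {"x": 0, "y": 0.018, "z": -0.056, "yaw": 0, "fingers": 0}, {"x": 0, "y": 0.028, "z": -0.063, "yaw": 0, "fingers": 0}, {"x": 0, "y": 0.039, "z": -0.067, "yaw": 0, "fingers": 0}, {"x": 0, "y": 0.052, "z": -0.069, "yaw": 0, "fingers": 0}, {"x": 0, "y": 0.064, "z": -0.068, "yaw": 0, "fingers": 0}, {"x": 0, "y": 0.076, "z": -0.064, "yaw": 0, "fingers": 0}]}}

```text
clock: 14.15
tcp_pos: [0.5524, -0.1231, 0.0897]
tool_rot: [-43.3, 89.9, -39.1]
contact_force: [-0.4, -6.9, 0.6]
finger_gap: 0.0005
```

Run:
```python
from h import *
where(); circ(-200,-330,10)
```

```text
r 0.054 ang 159.5 [ 0.5524 -0.1231  0.0897] [-0.4 -6.9  0.6]
{"x": -0.000, "y": 0.011, "z": 0.005, "yaw": 0, "fingers": 0}, {"x": -0.000, "y": 0.020, "z": 0.014, "yaw": 0, "fingers": 0}, {"x": -0.000, "y": 0.027, "z": 0.024, "yaw": 0, "fingers": 0}, {"x": -0.000, "y": 0.031, "z": 0.036, "yaw": 0, "fingers": 0}, {"x": -0.000, "y": 0.032, "z": 0.048, "yaw": 0, "fingers": 0}, {"x": -0.000, "y": 0.031, "z": 0.061, "yaw": 0, "fingers": 0}, {"x": -0.000, "y": 0.027, "z": 0.072, "yaw": 0, "fingers": 0}, {"x": -0.000, "y": 0.021, "z": 0.083, "yaw": 0, "fingers": 0}, {"x": -0.000, "y": 0.012, "z": 0.092, "yaw": 0, "fingers": 0}, {"x": -0.000, "y": 0.001, "z": 0.099, "yaw": 0, "fingers": 0},
```

Call:
{"fn": "move_arm", "kwargs": {"commands": [{"x": 0, "y": 0.011, "z": 0.005, "yaw": 0, "fingers": 0}, {"x": 0, "y": 0.02, "z": 0.014, "yaw": 0, "fingers": 0}, {"x": 0, "y": 0.027, "z": 0.024, "yaw": 0, "fingers": 0}, {"x": 0, "y": 0.031, "z": 0.036, "yaw": 0, "fingers": 0}, {"x": 0, "y": 0.032, "z": 0.048, "yaw": 0, "fingers": 0}, {"x": 0, "y": 0.031, "z": 0.061, "yaw": 0, "fingers": 0}, {"x": 0, "y": 0.027, "z": 0.072, "yaw": 0, "fingers": 0}, {"x": 0, "y": 0.021, "z": 0.083, "yaw": 0, "fingers": 0}, {"x": 0, "y": 0.012, "z": 0.092, "yaw": 0, "fingers": 0}, {"x": 0, "y": 0.001, "z": 0.099, "yaw": 0, "fingers": 0}]}}

```text
clock: 15.4
tcp_pos: [0.6497, -0.1141, 0.0888]
tool_rot: [160.0, 89.9, 164.2]
contact_force: [-5.0, 4.3, -0.3]
finger_gap: 0.0001
```

Run:
```python
from h import *
where(); snap("wrist","w10"); snap("side","s10"); circ(30,-60,8)
```

```text
r 0.0544 ang 30.9 [ 0.6497 -0.1141  0.0888] [-5.   4.3 -0.3]
{"x": -0.001, "y": -0.010, "z": 0.004, "yaw": 0, "fingers": 0}, {"x": -0.001, "y": -0.020, "z": 0.005, "yaw": 0, "fingers": 0}, {"x": -0.001, "y": -0.031, "z": 0.005, "yaw": 0, "fingers": 0}, {"x": -0.001, "y": -0.041, "z": 0.002, "yaw": 0, "fingers": 0}, {"x": -0.001, "y": -0.051, "z": -0.002, "yaw": 0, "fingers": 0}, {"x": -0.001, "y": -0.060, "z": -0.008, "yaw": 0, "fingers": 0}, {"x": -0.001, "y": -0.067, "z": -0.016, "yaw": 0, "fingers": 0}, {"x": -0.001, "y": -0.073, "z": -0.026, "yaw": 0, "fingers": 0},
```

View pics/w10.png

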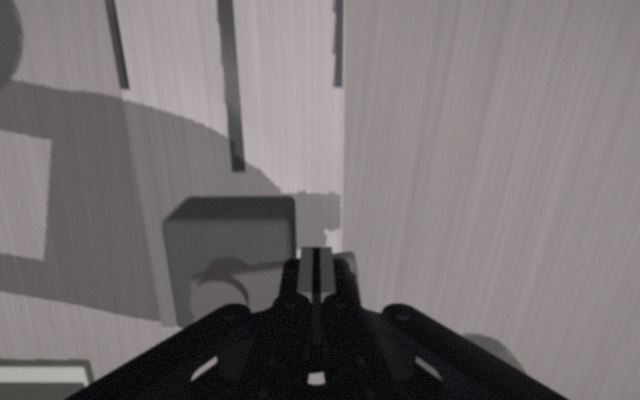

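View pics/s10.png

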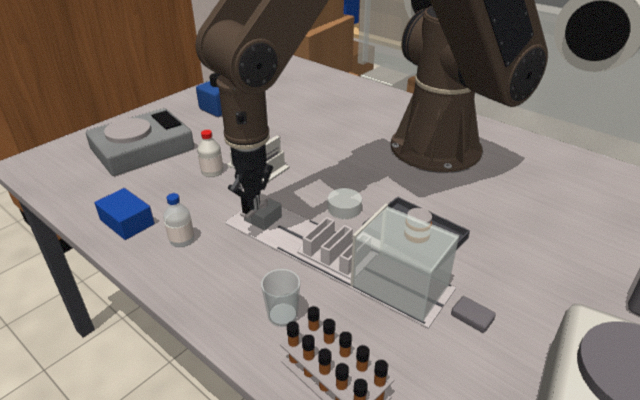

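Call:
{"fn": "move_arm", "kwargs": {"commands": [{"x": -0.001, "y": -0.01, "z": 0.004, "yaw": 0, "fingers": 0}, {"x": -0.001, "y": -0.02, "z": 0.005, "yaw": 0, "fingers": 0}, {"x": -0.001, "y": -0.031, "z": 0.005, "yaw": 0, "fingers": 0}, {"x": -0.001, "y": -0.041, "z": 0.002, "yaw": 0, "fingers": 0}, {"x": -0.001, "y": -0.051, "z": -0.002, "yaw": 0, "fingers": 0}, {"x": -0.001, "y": -0.06, "z": -0.008, "yaw": 0, "fingers": 0}]}}

```text
clock: 16.25
tcp_pos: [0.647, -0.1741, 0.0904]
tool_rot: [21.0, 89.9, 25.2]
contact_force: [2.6, 5.5, 0.1]
finger_gap: -0.0003
```

Run:
```python
from h import *
where(); im,c=snap("side","s11"); np.savez("s11.npz",K=c[0],R=c[1],t=c[2])
o=np.array([.588,.050]); a=np.radians(4.3); ex=np.array([np.cos(a),np.sin(a)]); ey=np.array([-ex[1],ex[0]])
# predicted slot0 front wall top corners for fully-out
for ly in [-61.75,-42]:
  for lx in [-46.5,46.5]:
    P=o+ex*lx/1e3+ey*ly/1e3; print(lx,ly,proj(np.r_[P,.0585],c))
cv2.imwrite("pics/s11z.png",cv2.resize(im[180:300,220:400,::-1],None,fx=4,fy=4,interpolation=2))
circ(-37,-87,5)
```

```text
r 0.0545 ang -36.2 [ 0.647  -0.1741  0.0904] [2.6 5.5 0.1]
-46.5 -61.75 [[315.7942 211.3337]]
46.5 -61.75 [[291.1718 231.5905]]
-46.5 -42 [[322.4503 214.3574]]
46.5 -42 [[297.9781 234.9457]]
{"x": 0.000, "y": -0.007, "z": -0.006, "yaw": 0, "fingers": 0}, {"x": 0.000, "y": -0.012, "z": -0.014, "yaw": 0, "fingers": 0}, {"x": 0.000, "y": -0.016, "z": -0.023, "yaw": 0, "fingers": 0}, {"x": 0.000, "y": -0.018, "z": -0.032, "yaw": 0, "fingers": 0}, {"x": 0.000, "y": -0.019, "z": -0.042, "yaw": 0, "fingers": 0},
```

View pics/s11z.png

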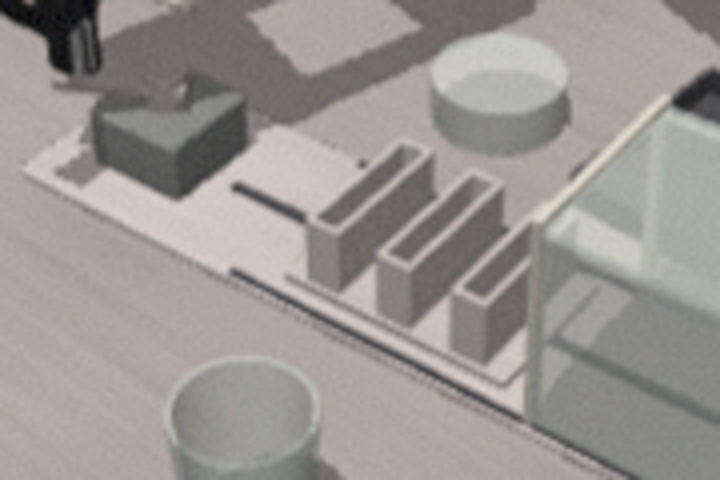

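Call:
{"fn": "move_arm", "kwargs": {"commands": [{"x": 0, "y": -0.007, "z": -0.006, "yaw": 0, "fingers": 0}, {"x": 0, "y": -0.012, "z": -0.014, "yaw": 0, "fingers": 0}, {"x": 0, "y": -0.016, "z": -0.023, "yaw": 0, "fingers": 0}, {"x": 0, "y": -0.018, "z": -0.032, "yaw": 0, "fingers": 0}, {"x": 0, "y": -0.019, "z": -0.042, "yaw": 0, "fingers": 0}]}}

```text
clock: 16.92
tcp_pos: [0.6074, -0.1966, 0.0908]
tool_rot: [-19.0, 89.8, -14.9]
contact_force: [5.9, 2.2, 0.3]
finger_gap: -0.0003
```

Run:
```python
from h import *
where(); circ(-87,-117,5)
```

```text
r 0.0548 ang -85.4 [ 0.6074 -0.1966  0.0908] [5.9 2.2 0.3]
{"x": 0.001, "y": 0.000, "z": -0.007, "yaw": 0, "fingers": 0}, {"x": 0.001, "y": 0.001, "z": -0.013, "yaw": 0, "fingers": 0}, {"x": 0.001, "y": 0.003, "z": -0.019, "yaw": 0, "fingers": 0}, {"x": 0.001, "y": 0.005, "z": -0.024, "yaw": 0, "fingers": 0}, {"x": 0.001, "y": 0.008, "z": -0.029, "yaw": 0, "fingers": 0},
```

Call:
{"fn": "move_arm", "kwargs": {"commands": [{"x": 0.001, "y": 0.0, "z": -0.004, "yaw": 0, "fingers": 0}, {"x": 0.001, "y": 0.0, "z": -0.008, "yaw": 0, "fingers": 0}, {"x": 0.001, "y": 0.001, "z": -0.012, "yaw": 0, "fingers": 0}, {"x": 0.001, "y": 0.002, "z": -0.016, "yaw": 0, "fingers": 0}]}}

```text
clock: 17.42
tcp_pos: [0.5952, -0.1967, 0.0904]
tool_rot: [-21.0, 89.4, -16.9]
contact_force: [36.6, -1.5, -18.3]
finger_gap: 0.0001
```

Run:
```python
from h import *
where(); im,c=snap("side");cv2.imwrite("pics/s12z.png",cv2.resize(im[180:300,220:400,::-1],None,fx=4,fy=4,interpolation=2))
circ(-102,-126,6)
```

```text
r 0.0553 ang -98.1 [ 0.5952 -0.1967  0.0904] [ 36.6  -1.5 -18.3]
{"x": 0.000, "y": 0.003, "z": -0.007, "yaw": 0, "fingers": 0}, {"x": 0.000, "y": 0.004, "z": -0.011, "yaw": 0, "fingers": 0}, {"x": 0.000, "y": 0.006, "z": -0.014, "yaw": 0, "fingers": 0}, {"x": 0.000, "y": 0.008, "z": -0.018, "yaw": 0, "fingers": 0}, {"x": 0.000, "y": 0.010, "z": -0.021, "yaw": 0, "fingers": 0}, {"x": 0.000, "y": 0.012, "z": -0.024, "yaw": 0, "fingers": 0},
```

View pics/s12z.png

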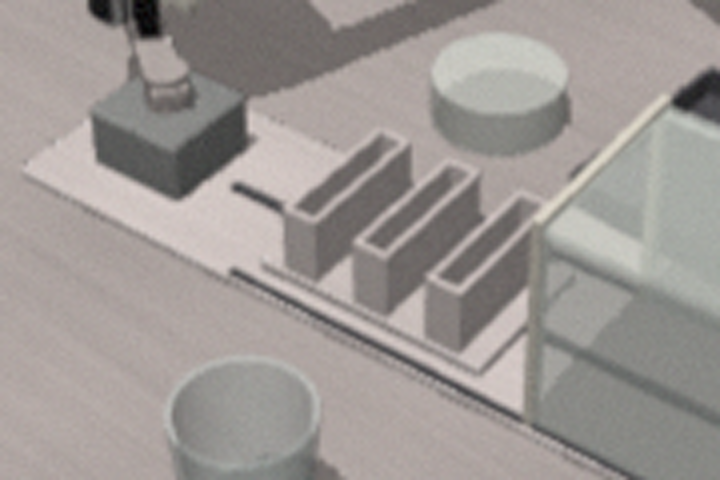

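Run:
```python
from h import *
plan([[.594,-.035,.26]],4.3)
```

```text
shift [-0.1701  0.1609  0.0122] yaw -0.0024 dist 0.234
```

Call:
{"fn": "move_arm", "kwargs": {"commands": [{"x": 0, "y": -0.001, "z": 0.008, "yaw": 0, "fingers": 0}, {"x": -0.01, "y": -0.001, "z": 0.012, "yaw": 0, "fingers": 0}, {"x": -0.06, "y": 0, "z": 0.012, "yaw": 0, "fingers": 0}, {"x": -0.12, "y": 0.04, "z": 0.012, "yaw": 0, "fingers": 0}, {"x": -0.17, "y": 0.1, "z": 0.012, "yaw": 0, "fingers": 0}, {"x": -0.17, "y": 0.161, "z": 0.012, "yaw": 0, "fingers": 0}, {"x": -0.17, "y": 0.161, "z": 0.012, "yaw": 0, "fingers": 0}, {"x": -0.17, "y": 0.161, "z": 0.012, "yaw": 0, "fingers": 0}, {"x": -0.17, "y": 0.161, "z": 0.012, "yaw": 0, "fingers": 0}]}}

```text
clock: 18.6
tcp_pos: [0.5901, -0.035, 0.2588]
tool_rot: [-159.6, 90.0, -155.4]
contact_force: [0.1, -0.0, 0.5]
finger_gap: -0.0004
```

Run:
```python
from h import *
st(); im,c=snap("wrist","w13"); st();np.savez("w13.npz",K=c[0],R=c[1],t=c[2])
cv2.imwrite("pics/w13z.png",cv2.resize(im[0:200,200:430,::-1],None,fx=3,fy=3,interpolation=2))
```

```text
t 18.6 p [ 0.5901 -0.035   0.2588] jaw 4.16 x [-0.0007 -0.0003 -1.    ] j [ -6.3  21.7  98.1  -0.   60.2 -10.5] F [ 0.1 -0.   0.5] gap -0.0004
t 18.65 p [ 0.5901 -0.0352  0.2587] jaw 4.13 x [-0.0009 -0.0002 -1.    ] j [ -6.3  21.7  98.1  -0.   60.2 -10.5] F [-0.4 -0.1  0.8] gap 0.0001
```

View pics/w13z.png

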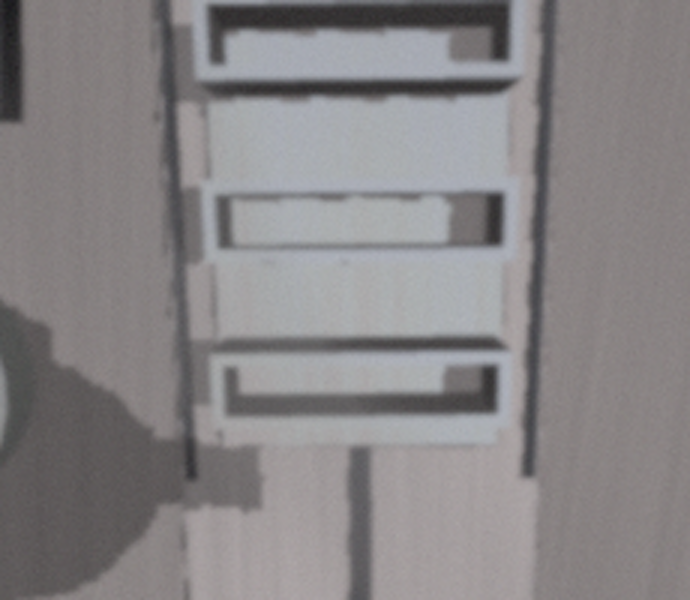

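Run:
```python
from h import *
d=np.load("w13.npz"); c=(d["K"],d["R"],d["t"])
def g(u,v,z=.0585): return ray((u/3+200,v/3),c,z)
for n,q in [("s0 out",[(210,352),(512,350),(502,417),(217,418)]),("s0 in",[(225,367),(497,365),(497,413),(228,414)]),("s1 out",[(202,182),(520,180),(517,259),(206,259)]),("s1 in",[(219,195),(500,194),(500,246),(219,246)])]:
    P=np.array([g(*x) for x in q]); v=P[1]-P[0]; v2=P[2]-P[3]; print(n,P[:,:2].round(4).tolist(),"c",P.mean(0),np.degrees([np.arctan2(v[1],v[0]),np.arctan2(v2[1],v2[0])]),np.linalg.norm(v))
for n in ["slot0","slot1"]: print(n)
```

```text
s0 out [[0.545, 0.0062], [0.637, 0.0134], [0.6364, -0.0073], [0.5478, -0.014]] c [ 0.5916 -0.0004  0.0585] [4.5061 4.3348] 0.09234303402536723
s0 in [[0.5497, 0.0019], [0.633, 0.0086], [0.6347, -0.0061], [0.5512, -0.0125]] c [ 0.5922 -0.002   0.0585] [4.5493 4.3466] 0.08353606722916278
s1 out [[0.5411, 0.0548], [0.6335, 0.062], [0.6353, 0.04], [0.5429, 0.0334]] c [0.5882 0.0476 0.0585] [4.4693 4.1317] 0.09263548519711508
s1 in [[0.5462, 0.0516], [0.6281, 0.0578], [0.6298, 0.0434], [0.5467, 0.0374]] c [0.5877 0.0475 0.0585] [4.3233 4.1316] 0.08216580389666617
slot0
slot1
```

Run:
```python
from h import *
plan([[.445,-.41,.30]],4.3)
```

```text
shift [-0.0411 -0.3634 -0.1718] yaw -0.003 dist 0.404
```

Call:
{"fn": "move_arm", "kwargs": {"commands": [{"x": -0.041, "y": -0.363, "z": -0.172, "yaw": -0.003, "fingers": 0.5}, {"x": -0.041, "y": -0.363, "z": -0.172, "yaw": -0.003, "fingers": 0.5}, {"x": -0.041, "y": -0.363, "z": -0.172, "yaw": -0.003, "fingers": 0.5}, {"x": -0.041, "y": -0.363, "z": -0.172, "yaw": -0.003, "fingers": 0.5}, {"x": -0.041, "y": -0.363, "z": -0.172, "yaw": -0.003, "fingers": 0.5}, {"x": -0.041, "y": -0.363, "z": -0.172, "yaw": -0.003, "fingers": 0.5}, {"x": -0.041, "y": -0.363, "z": -0.172, "yaw": -0.003, "fingers": 0.5}, {"x": -0.041, "y": -0.363, "z": -0.172, "yaw": -0.003, "fingers": 0.5}, {"x": -0.041, "y": -0.363, "z": -0.172, "yaw": -0.003, "fingers": 0.5}, {"x": -0.041, "y": -0.363, "z": -0.172, "yaw": -0.003, "fingers": 0.5}]}}

```text
clock: 19.9
tcp_pos: [0.4454, -0.4079, 0.2999]
tool_rot: [120.4, 90.0, 124.8]
contact_force: [0.4, -0.7, -0.3]
finger_gap: 0.0426
```

Run:
```python
from h import *
st(); im,c=snap("wrist","w14"); st();np.savez("w14.npz",K=c[0],R=c[1],t=c[2])
cv2.imwrite("pics/w14z.png",cv2.resize(im[0:220,200:430,::-1],None,fx=2.7,fy=2.7,interpolation=2))
```

```text
t 19.9 p [ 0.4454 -0.4079  0.2999] jaw 4.39 x [-0.0003  0.0005 -1.    ] j [-45.4  20.7  93.5   0.   65.8 -49.8] F [ 0.4 -0.7 -0.3] gap 0.0426
t 19.95 p [ 0.4455 -0.4078  0.3   ] jaw 4.41 x [-0.0002  0.0004 -1.    ] j [-45.4  20.7  93.5   0.   65.8 -49.8] F [ 0.1 -0.6  0.8] gap 0.0427
```

View pics/w14z.png

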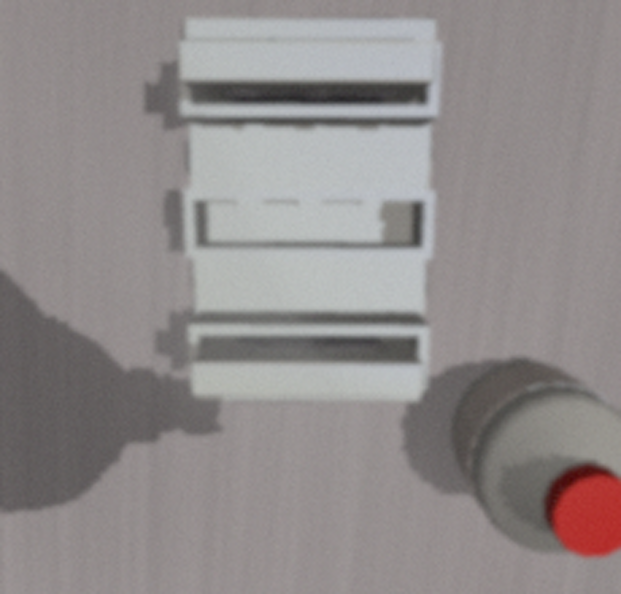

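View pics/w14.png

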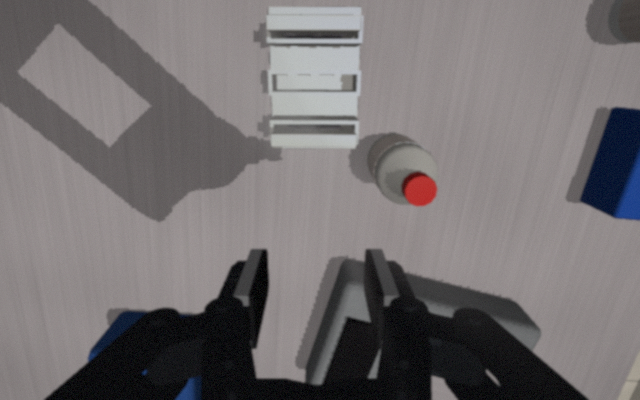

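Run:
```python
from h import *
d=np.load("w14.npz"); c=(d["K"],d["R"],d["t"])
print("cam",-c[1].T@c[2])
def g(u,v,z): return ray((u/2.7+200,v/2.7),c,z)
for n,z,q in [("up",.103,[(184,40),(438,40),(434,81),(184,81)]),("low",.103,[(192,363),(427,363),(424,399),(193,399)]),("mid",.053,[(186,191),(434,191),(432,255),(188,255)])]:
    P=np.array([g(*x,z) for x in q]); v=P[1]-P[0]; v2=P[2]-P[3]; print(n,P[:,:2].round(4).tolist(),"c",P.mean(0),np.degrees([np.arctan2(v[1],v[0]),np.arctan2(v2[1],v2[0])]),np.linalg.norm(v))
```

```text
cam [ 0.4391 -0.3246  0.4335]
up [[0.396, -0.2823], [0.4742, -0.2763], [0.4743, -0.2879], [0.3964, -0.2939]] c [ 0.4352 -0.2851  0.103 ] [4.3599 4.3595] 0.07840851182175522
low [[0.4021, -0.3818], [0.4821, -0.3757], [0.4825, -0.3882], [0.4029, -0.3942]] c [ 0.4424 -0.385   0.103 ] [4.3559 4.3553] 0.08024589403899418
mid [[0.3919, -0.3266], [0.484, -0.3196], [0.4859, -0.3425], [0.3935, -0.3496]] c [ 0.4388 -0.3346  0.053 ] [4.3581 4.3573] 0.09227772886372453
```

Run:
```python
from h import *
plan([[.4352,-.285,.20]],-85.64,half=False)
```

```text
shift [ 0.1     0.1232 -0.0008] yaw 1.5716 dist 0.159
```

Call:
{"fn": "move_arm", "kwargs": {"commands": [{"x": 0.1, "y": 0.123, "z": -0.001, "yaw": 1.572, "fingers": 0.45}, {"x": 0.1, "y": 0.123, "z": -0.001, "yaw": 1.572, "fingers": 0.45}, {"x": 0.1, "y": 0.123, "z": -0.001, "yaw": 1.572, "fingers": 0.45}, {"x": 0.1, "y": 0.123, "z": -0.001, "yaw": 1.572, "fingers": 0.45}, {"x": 0.1, "y": 0.123, "z": -0.001, "yaw": 1.572, "fingers": 0.45}, {"x": 0.1, "y": 0.123, "z": -0.001, "yaw": 1.572, "fingers": 0.45}, {"x": 0.1, "y": 0.123, "z": -0.001, "yaw": 1.572, "fingers": 0.45}, {"x": 0.1, "y": 0.123, "z": -0.001, "yaw": 1.572, "fingers": 0.45}, {"x": 0.1, "y": 0.123, "z": -0.001, "yaw": 1.572, "fingers": 0.45}, {"x": 0.1, "y": 0.123, "z": -0.001, "yaw": 1.572, "fingers": 0.45}]}}

```text
clock: 21.2
tcp_pos: [0.4351, -0.2855, 0.2002]
tool_rot: [47.9, 90.0, -37.7]
contact_force: [-0.6, -0.5, -0.2]
finger_gap: 0.0386
```

Call:
{"fn": "move_arm", "kwargs": {"commands": [{"x": 0, "y": 0, "z": 0, "yaw": 0, "fingers": 0.45}, {"x": 0, "y": 0, "z": 0, "yaw": 0, "fingers": 0.45}]}}

```text
clock: 21.45
tcp_pos: [0.435, -0.2859, 0.2002]
tool_rot: [53.3, 90.0, -32.3]
contact_force: [-0.6, -0.0, 0.3]
finger_gap: 0.0386
```

Run:
```python
from h import *
st(); im,c=snap("wrist","w15"); plan([[.4352,-.285,.120],[.4352,-.285,.071]],-85.64,half=False)
print(proj([[.3955,-.2880,.103],[.475,-.282,.103]],c))
```

```text
t 21.45 p [ 0.435  -0.2859  0.2002] jaw -85.63 x [ 0.0001 -0.     -1.    ] j [-36.7  19.9 110.8   0.   49.3  49. ] F [-0.6 -0.   0.3] gap 0.0386
shift [ 0.0801  0.0004 -0.0009] yaw -0.0003 dist 0.08
shift [ 0.1291  0.0004 -0.0009] yaw -0.0003 dist 0.129
[[316.9746 250.9555]
 [317.1165 140.6343]]
```

View pics/w15.png

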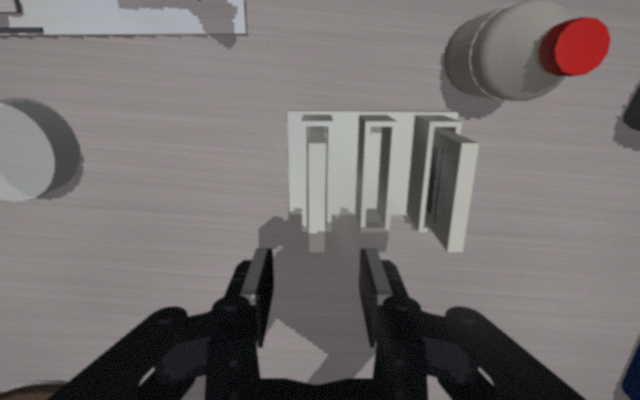

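Call:
{"fn": "move_arm", "kwargs": {"commands": [{"x": 0.05, "y": 0, "z": -0.001, "yaw": 0, "fingers": 0.45}, {"x": 0.09, "y": 0, "z": -0.001, "yaw": 0, "fingers": 0.45}, {"x": 0.12, "y": 0, "z": -0.001, "yaw": 0, "fingers": 0.45}, {"x": 0.129, "y": 0, "z": -0.001, "yaw": 0, "fingers": 0.45}, {"x": 0.129, "y": 0, "z": -0.001, "yaw": 0, "fingers": 0.45}, {"x": 0.129, "y": 0, "z": -0.001, "yaw": 0, "fingers": 0.05}, {"x": 0.129, "y": 0, "z": -0.001, "yaw": 0, "fingers": 0.05}, {"x": 0.129, "y": 0, "z": -0.001, "yaw": 0, "fingers": 0.05}, {"x": 0.129, "y": 0, "z": -0.001, "yaw": 0, "fingers": 0.05}], "force": 40}}

```text
clock: 22.62
tcp_pos: [0.4355, -0.2858, 0.0723]
tool_rot: [46.0, 89.9, -39.7]
contact_force: [-1.2, -2.3, 9.5]
finger_gap: 0.0112
```

Run:
```python
from h import *
st(); plan([[.4352,-.285,.21],[.588,.048,.21]],-85.64,half=False)
```

```text
t 22.62 p [ 0.4355 -0.2858  0.0723] jaw -85.71 x [ 0.0018 -0.0015 -1.    ] j [-36.6  31.1 116.5  -0.   32.3  49.1] F [-1.2 -2.3  9.5] gap 0.0112
shift [-0.1377  0.     -0.0005] yaw -0.0013 dist 0.138
shift [-0.1379  0.1773 -0.3212] yaw -0.0013 dist 0.392
```

Call:
{"fn": "move_arm", "kwargs": {"commands": [{"x": -0.03, "y": 0, "z": 0, "yaw": 0, "fingers": 0.05}, {"x": -0.07, "y": 0, "z": 0, "yaw": 0, "fingers": 0.05}, {"x": -0.11, "y": 0, "z": 0, "yaw": 0, "fingers": 0.05}, {"x": -0.138, "y": 0.02, "z": -0.036, "yaw": -0.001, "fingers": 0.05}, {"x": -0.138, "y": 0.05, "z": -0.09, "yaw": -0.001, "fingers": 0.05}, {"x": -0.138, "y": 0.08, "z": -0.145, "yaw": -0.001, "fingers": 0.05}, {"x": -0.138, "y": 0.11, "z": -0.2, "yaw": -0.001, "fingers": 0.05}, {"x": -0.138, "y": 0.14, "z": -0.254, "yaw": -0.001, "fingers": 0.05}, {"x": -0.138, "y": 0.168, "z": -0.305, "yaw": -0.001, "fingers": 0.05}, {"x": -0.138, "y": 0.177, "z": -0.321, "yaw": -0.001, "fingers": 0.05}]}}

```text
clock: 23.88
tcp_pos: [0.5883, 0.0514, 0.2096]
tool_rot: [107.1, 89.9, 21.6]
contact_force: [-0.4, -0.6, -1.1]
finger_gap: 0.0113
```

Call:
{"fn": "move_arm", "kwargs": {"commands": [{"x": 0, "y": 0, "z": 0, "yaw": 0, "fingers": 0.05}, {"x": 0, "y": 0, "z": 0, "yaw": 0, "fingers": 0.05}]}}

```text
clock: 24.12
tcp_pos: [0.5867, 0.0473, 0.2092]
tool_rot: [-56.4, 90.0, -142.0]
contact_force: [-0.6, -0.1, -1.7]
finger_gap: 0.0114
```

Run:
```python
from h import *
st(); snap("wrist","w16"); plan([[.588,.048,.13],[.588,.048,.079]],-85.64,half=False)
im,c=snap("side");cv2.imwrite("pics/s16z.png",cv2.resize(im[140:300,250:430,::-1],None,fx=4,fy=3.7,interpolation=2))
```

```text
t 24.12 p [0.5867 0.0473 0.2092] jaw -85.68 x [-0.0004 -0.0003 -1.    ] j [  1.7  24.5 101.5  -0.   54.   87.4] F [-0.6 -0.1 -1.7] gap 0.0114
shift [ 0.0793  0.0013 -0.0009] yaw -0.0014 dist 0.079
shift [ 0.1303  0.0013 -0.0009] yaw -0.0014 dist 0.13
```

View pics/w16.png

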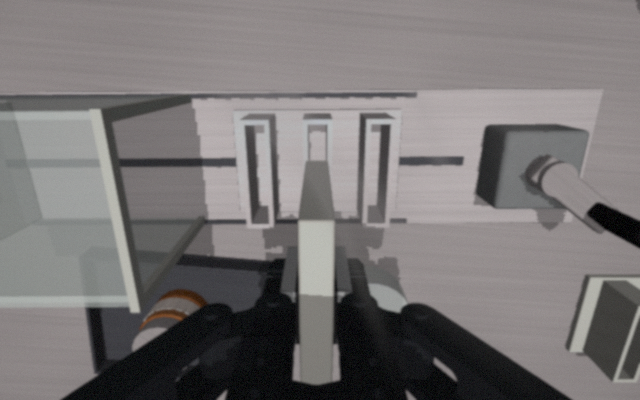

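View pics/s16z.png

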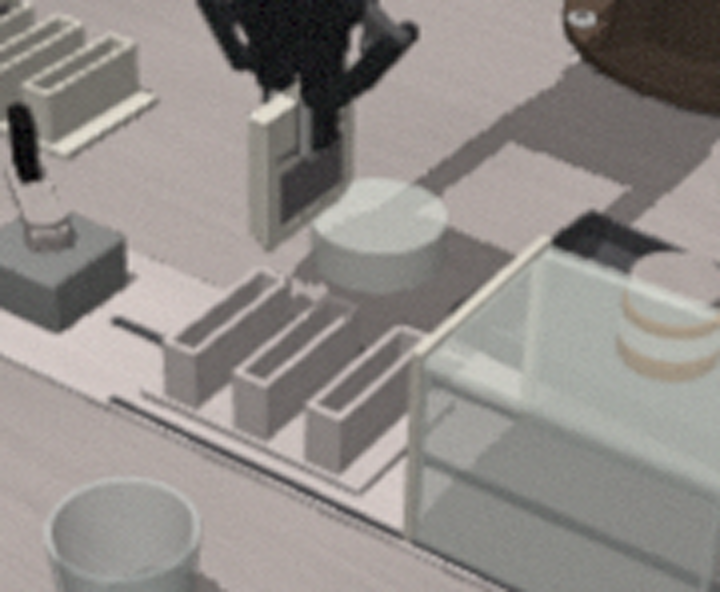

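Call:
{"fn": "move_arm", "kwargs": {"commands": [{"x": 0.04, "y": 0.001, "z": -0.001, "yaw": 0, "fingers": 0.05}, {"x": 0.065, "y": 0.001, "z": -0.001, "yaw": 0, "fingers": 0.05}, {"x": 0.079, "y": 0.001, "z": -0.001, "yaw": 0, "fingers": 0.05}, {"x": 0.088, "y": 0.001, "z": -0.001, "yaw": 0, "fingers": 0.05}, {"x": 0.094, "y": 0.001, "z": -0.001, "yaw": 0, "fingers": 0.05}, {"x": 0.1, "y": 0.001, "z": -0.001, "yaw": 0, "fingers": 0.05}, {"x": 0.1, "y": 0.001, "z": -0.001, "yaw": 0, "fingers": 0.05}]}}

```text
clock: 25.1
tcp_pos: [0.5898, 0.0484, 0.1101]
tool_rot: [68.0, 89.8, -17.7]
contact_force: [3.5, -8.6, -2.2]
finger_gap: 0.0112
```

Run:
```python
from h import *
st(); plan([[.588,.048,.079]],-85.64,half=False)
```

```text
t 25.1 p [0.5898 0.0484 0.1101] jaw -85.62 x [ 0.0033 -0.0011 -1.    ] j [  1.8  31.8 105.9  -0.1  42.1  87.5] F [ 3.5 -8.6 -2.2] gap 0.0112
shift [ 0.0311 -0.0019  0.0003] yaw 0.0003 dist 0.031
```

Call:
{"fn": "move_arm", "kwargs": {"commands": [{"x": 0.003, "y": 0, "z": 0.001, "yaw": 0, "fingers": 0.05}, {"x": 0.01, "y": 0, "z": 0.001, "yaw": 0, "fingers": 0.05}, {"x": 0.016, "y": 0, "z": 0.001, "yaw": 0, "fingers": 0.05}, {"x": 0.022, "y": 0, "z": 0.001, "yaw": 0, "fingers": 0.05}, {"x": 0.022, "y": 0, "z": 0.001, "yaw": 0, "fingers": 0.05}]}}

```text
clock: 25.72
tcp_pos: [0.5883, 0.048, 0.0865]
tool_rot: [-27.0, 90.0, -112.6]
contact_force: [1.7, -6.4, -5.5]
finger_gap: 0.0113
```

Run:
```python
from h import *
st(); plan([[.588,.048,.078]],-85.64,half=False)
```

```text
t 25.73 p [0.5883 0.048  0.0865] jaw -85.64 x [-0.0002 -0.0005 -1.    ] j [  1.7  33.7 106.7  -0.   39.5  87.4] F [ 1.7 -6.4 -5.5] gap 0.0113
shift [ 0.0085 -0.0003 -0.    ] yaw 0.0001 dist 0.008
```

Call:
{"fn": "move_arm", "kwargs": {"commands": [{"x": 0.004, "y": 0, "z": 0.001, "yaw": 0, "fingers": 0.05}, {"x": 0.008, "y": 0, "z": 0.001, "yaw": 0, "fingers": 0.05}, {"x": 0.009, "y": 0, "z": 0.001, "yaw": 0, "fingers": 0.05}, {"x": 0.009, "y": 0, "z": 0.001, "yaw": 0, "fingers": 0.05}]}}

```text
clock: 26.22
tcp_pos: [0.5882, 0.0475, 0.078]
tool_rot: [-108.4, 90.0, 165.9]
contact_force: [-0.2, -0.3, -1.3]
finger_gap: 0.0119
```

Run:
```python
from h import *
st()
```

```text
t 26.23 p [0.5882 0.0475 0.078 ] jaw -85.66 x [-0.0004  0.0001 -1.    ] j [  1.7  34.4 107.    0.   38.6  87.3] F [-0.2 -0.3 -1.3] gap 0.0119
```

Call:
{"fn": "move_arm", "kwargs": {"commands": [{"x": 0.001, "y": 0, "z": 0, "yaw": 0, "fingers": 0.05}, {"x": 0.001, "y": 0, "z": 0, "yaw": 0, "fingers": 0.05}, {"x": 0.001, "y": 0, "z": 0, "yaw": 0, "fingers": 0.35}, {"x": 0.001, "y": 0, "z": 0, "yaw": 0, "fingers": 0.35}, {"x": 0.001, "y": 0, "z": 0, "yaw": 0, "fingers": 0.35}, {"x": -0.03, "y": 0, "z": 0, "yaw": 0, "fingers": 0.35}, {"x": -0.08, "y": 0, "z": 0, "yaw": 0, "fingers": 0.45}, {"x": -0.13, "y": 0, "z": 0, "yaw": 0, "fingers": 0.45}, {"x": -0.13, "y": 0, "z": 0, "yaw": 0, "fingers": 0.45}, {"x": -0.13, "y": 0, "z": 0, "yaw": 0, "fingers": 0.45}]}}

```text
clock: 27.48
tcp_pos: [0.5881, 0.0473, 0.2079]
tool_rot: [-99.9, 90.0, 174.4]
contact_force: [0.7, -0.1, -0.4]
finger_gap: 0.0383
```

Run:
```python
from h import *
st(); im,c=snap("wrist","w17");np.savez("w17.npz",K=c[0],R=c[1],t=c[2])
im,c=snap("side");cv2.imwrite("pics/s17z.png",cv2.resize(im[140:300,250:430,::-1],None,fx=4,fy=3.7,interpolation=2))
plan([[.4424,-.385,.20]],-85.64,half=False)
```

```text
t 27.48 p [0.5881 0.0473 0.2079] jaw -85.66 x [-0.0001  0.     -1.    ] j [  1.7  24.7 101.5   0.   53.9  87.3] F [ 0.7 -0.1 -0.4] gap 0.0383
shift [ 0.0072 -0.1775  0.4201] yaw -0.0003 dist 0.456
```

View pics/w17.png

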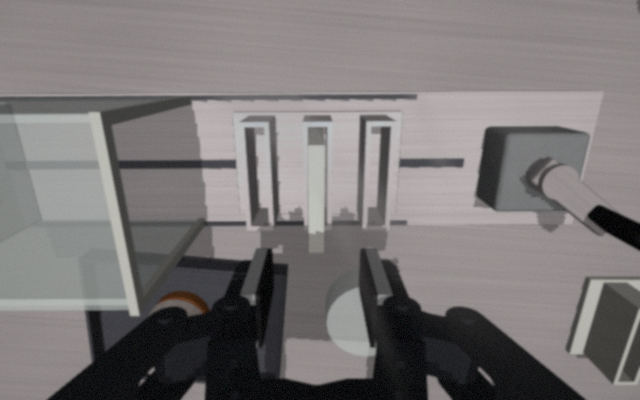

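View pics/s17z.png

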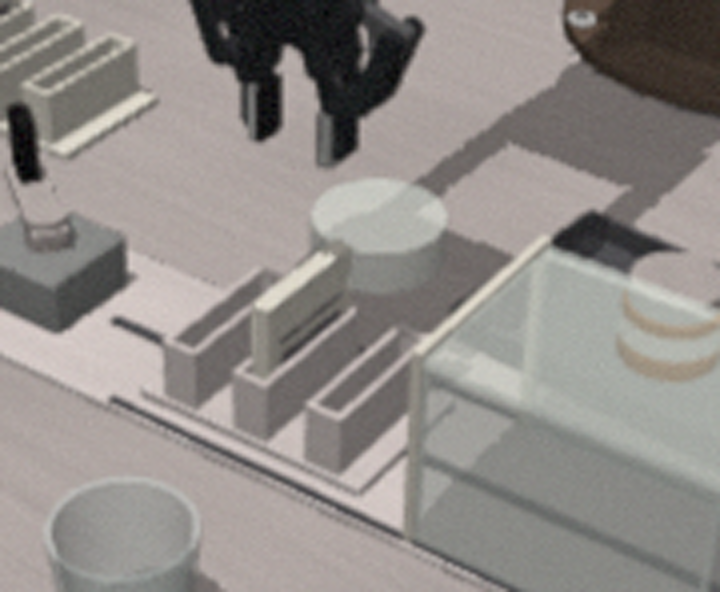

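Call:
{"fn": "move_arm", "kwargs": {"commands": [{"x": 0.007, "y": -0.178, "z": 0.42, "yaw": 0, "fingers": 0.45}, {"x": 0.007, "y": -0.178, "z": 0.42, "yaw": 0, "fingers": 0.45}, {"x": 0.007, "y": -0.178, "z": 0.42, "yaw": 0, "fingers": 0.45}, {"x": 0.007, "y": -0.178, "z": 0.42, "yaw": 0, "fingers": 0.45}, {"x": 0.007, "y": -0.178, "z": 0.42, "yaw": 0, "fingers": 0.45}, {"x": 0.007, "y": -0.178, "z": 0.42, "yaw": 0, "fingers": 0.45}, {"x": 0.007, "y": -0.178, "z": 0.42, "yaw": 0, "fingers": 0.45}, {"x": 0.007, "y": -0.178, "z": 0.42, "yaw": 0, "fingers": 0.45}, {"x": 0.007, "y": -0.178, "z": 0.42, "yaw": 0, "fingers": 0.45}, {"x": 0.007, "y": -0.178, "z": 0.42, "yaw": 0, "fingers": 0.45}]}}

```text
clock: 28.82
tcp_pos: [0.4428, -0.3836, 0.2005]
tool_rot: [-148.3, 89.9, 126.1]
contact_force: [-1.1, 0.2, 0.3]
finger_gap: 0.0379
```

Call:
{"fn": "move_arm", "kwargs": {"commands": [{"x": 0, "y": 0, "z": 0, "yaw": 0, "fingers": 0.45}, {"x": 0, "y": 0, "z": 0, "yaw": 0, "fingers": 0.45}]}}

```text
clock: 29.08
tcp_pos: [0.4432, -0.384, 0.2012]
tool_rot: [165.5, 90.0, 79.9]
contact_force: [-0.2, -0.3, -0.3]
finger_gap: 0.0384
```

Run:
```python
from h import *
st(); im,c=snap("wrist","w18"); plan([[.4424,-.385,.120],[.4424,-.385,.071]],-85.64,half=False)
print(proj([[.4026,-.3880,.103],[.4822,-.382,.103]],c))
```

```text
t 29.07 p [ 0.4432 -0.384   0.2012] jaw -85.58 x [ 0.      0.0001 -1.    ] j [-43.9  24.8 102.3   0.   52.9  41.7] F [-0.2 -0.3 -0.3] gap 0.0384
shift [ 0.0812 -0.0008  0.0007] yaw 0.0008 dist 0.081
shift [ 0.1302 -0.0008  0.0007] yaw 0.0008 dist 0.13
[[319.3914 251.8532]
 [319.9293 142.1444]]
```

View pics/w18.png

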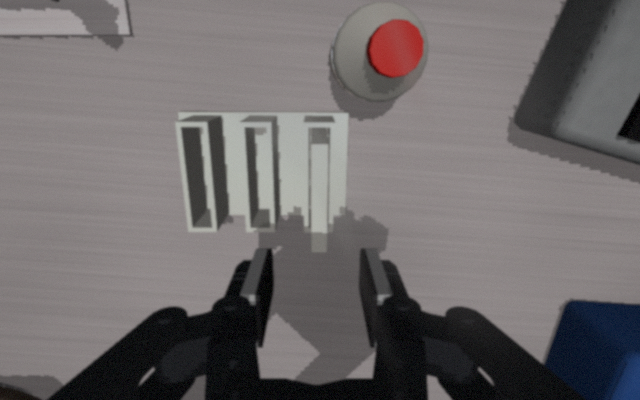

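Run:
```python
from h import *
c=cam("wrist"); print(ray((395,50),c,.13),ray((381,100),c,.08),ray((360,98),c,.03), -c[1].T@c[2])
```

```text
[ 0.5394 -0.4174  0.13  ] [ 0.5103 -0.4224  0.08  ] [ 0.5076 -0.414   0.03  ] [ 0.5252 -0.3766  0.3349]
```

Call:
{"fn": "move_arm", "kwargs": {"commands": [{"x": 0.05, "y": -0.001, "z": 0.001, "yaw": 0, "fingers": 0.45}, {"x": 0.09, "y": -0.001, "z": 0.001, "yaw": 0, "fingers": 0.45}, {"x": 0.12, "y": -0.001, "z": 0.001, "yaw": 0, "fingers": 0.45}, {"x": 0.129, "y": -0.001, "z": 0.001, "yaw": 0, "fingers": 0.45}, {"x": 0.129, "y": -0.001, "z": 0.001, "yaw": 0, "fingers": 0.45}, {"x": 0.129, "y": -0.001, "z": 0.001, "yaw": 0, "fingers": 0.05}, {"x": 0.129, "y": -0.001, "z": 0.001, "yaw": 0, "fingers": 0.05}, {"x": 0.129, "y": -0.001, "z": 0.001, "yaw": 0, "fingers": 0.05}, {"x": 0.129, "y": -0.001, "z": 0.001, "yaw": 0, "fingers": 0.05}], "force": 40}}

```text
clock: 30.25
tcp_pos: [0.4424, -0.3864, 0.0735]
tool_rot: [45.8, 89.9, -39.9]
contact_force: [0.1, 1.5, 5.2]
finger_gap: 0.0119
```

Run:
```python
from h import *
st(); plan([[.4424,-.385,.21],[.592,-.002,.21]],-85.64,half=False)
```

```text
t 30.25 p [ 0.4424 -0.3864  0.0735] jaw -85.66 x [ 0.0015 -0.0012 -1.    ] j [-44.1  34.6 107.6   0.   37.7  41.6] F [0.1 1.5 5.2] gap 0.0119
shift [-0.1365  0.0003 -0.0012] yaw -0.0004 dist 0.137
shift [-0.1368  0.1784 -0.3718] yaw -0.0004 dist 0.435
```

Call:
{"fn": "move_arm", "kwargs": {"commands": [{"x": -0.03, "y": 0, "z": 0, "yaw": 0, "fingers": 0.05}, {"x": -0.07, "y": 0, "z": 0, "yaw": 0, "fingers": 0.05}, {"x": -0.11, "y": 0, "z": 0, "yaw": 0, "fingers": 0.05}, {"x": -0.137, "y": 0.014, "z": -0.03, "yaw": 0, "fingers": 0.05}, {"x": -0.137, "y": 0.043, "z": -0.09, "yaw": 0, "fingers": 0.05}, {"x": -0.137, "y": 0.072, "z": -0.15, "yaw": 0, "fingers": 0.05}, {"x": -0.137, "y": 0.101, "z": -0.21, "yaw": 0, "fingers": 0.05}, {"x": -0.137, "y": 0.13, "z": -0.27, "yaw": 0, "fingers": 0.05}, {"x": -0.137, "y": 0.159, "z": -0.33, "yaw": 0, "fingers": 0.05}, {"x": -0.137, "y": 0.178, "z": -0.372, "yaw": 0, "fingers": 0.05}]}}

```text
clock: 31.5
tcp_pos: [0.5903, -0.0036, 0.2102]
tool_rot: [80.2, 89.9, -5.5]
contact_force: [0.9, -0.7, -1.7]
finger_gap: 0.0114
```

Call:
{"fn": "move_arm", "kwargs": {"commands": [{"x": 0, "y": 0, "z": 0, "yaw": 0, "fingers": 0.05}, {"x": 0, "y": 0, "z": 0, "yaw": 0, "fingers": 0.05}, {"x": 0, "y": 0, "z": 0, "yaw": 0, "fingers": 0.05}]}}

```text
clock: 31.88
tcp_pos: [0.5893, -0.0067, 0.2095]
tool_rot: [44.4, 90.0, -41.3]
contact_force: [0.2, -0.8, -3.0]
finger_gap: 0.0116
```

Run:
```python
from h import *
st(); snap("wrist","w19"); plan([[.592,-.003,.13],[.592,-.003,.079]],-85.64,half=False)
```

```text
t 31.88 p [ 0.5893 -0.0067  0.2095] jaw -85.73 x [ 0.0002 -0.0002 -1.    ] j [ -3.6  24.5 101.5  -0.   54.   82.1] F [ 0.2 -0.8 -3. ] gap 0.0116
shift [ 0.0794  0.0029 -0.0036] yaw -0.0019 dist 0.08
shift [ 0.1304  0.0029 -0.0036] yaw -0.0019 dist 0.131
```

View pics/w19.png

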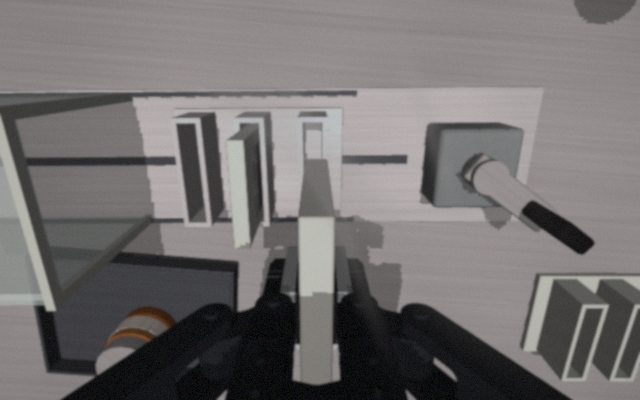

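Call:
{"fn": "move_arm", "kwargs": {"commands": [{"x": 0.02, "y": 0.003, "z": -0.004, "yaw": 0, "fingers": 0.05}, {"x": 0.05, "y": 0.003, "z": -0.004, "yaw": 0, "fingers": 0.05}, {"x": 0.075, "y": 0.003, "z": -0.004, "yaw": 0, "fingers": 0.05}, {"x": 0.075, "y": 0.003, "z": -0.004, "yaw": 0, "fingers": 0.05}, {"x": 0.075, "y": 0.003, "z": -0.004, "yaw": 0, "fingers": 0.05}]}}

```text
clock: 32.55
tcp_pos: [0.5927, -0.002, 0.1351]
tool_rot: [80.9, 89.9, -4.8]
contact_force: [0.2, -0.4, -1.7]
finger_gap: 0.0116
```

Run:
```python
from h import *
st(); plan([[.592,-.0024,.12],[.592,-.0024,.0785]],-85.64,half=False)
```

```text
t 32.55 p [ 0.5927 -0.002   0.1351] jaw -85.71 x [ 0.0009 -0.0001 -1.    ] j [ -3.1  30.  104.7  -0.   45.3  82.6] F [ 0.2 -0.4 -1.7] gap 0.0116
shift [ 0.0151 -0.0008  0.0003] yaw -0.0012 dist 0.015
shift [ 0.0566 -0.0008  0.0003] yaw -0.0012 dist 0.057
```

Call:
{"fn": "move_arm", "kwargs": {"commands": [{"x": 0.01, "y": -0.001, "z": 0, "yaw": 0, "fingers": 0.05}, {"x": 0.017, "y": -0.001, "z": 0, "yaw": 0, "fingers": 0.05}, {"x": 0.024, "y": -0.001, "z": 0, "yaw": 0, "fingers": 0.05}, {"x": 0.031, "y": -0.001, "z": 0, "yaw": 0, "fingers": 0.05}, {"x": 0.036, "y": -0.001, "z": 0, "yaw": 0, "fingers": 0.05}, {"x": 0.036, "y": -0.001, "z": 0, "yaw": 0, "fingers": 0.05}]}}

```text
clock: 33.3
tcp_pos: [0.5911, -0.0018, 0.0974]
tool_rot: [-54.4, 90.0, -140.1]
contact_force: [1.5, -5.6, -5.9]
finger_gap: 0.0111
```

Run:
```python
from h import *
st(); plan([[.592,-.0024,.0785]],-85.64,half=False)
```

```text
t 33.3 p [ 0.5911 -0.0018  0.0974] jaw -85.64 x [-0.0005 -0.0004 -1.    ] j [ -3.1  32.9 106.3  -0.   40.9  82.6] F [ 1.5 -5.6 -5.9] gap 0.0111
shift [0.0189 0.0008 0.0006] yaw 0.0001 dist 0.019
```

Call:
{"fn": "move_arm", "kwargs": {"commands": [{"x": 0.006, "y": 0, "z": 0.001, "yaw": 0, "fingers": 0.05}, {"x": 0.012, "y": 0, "z": 0.001, "yaw": 0, "fingers": 0.05}, {"x": 0.017, "y": 0, "z": 0.001, "yaw": 0, "fingers": 0.05}, {"x": 0.018, "y": 0, "z": 0.001, "yaw": 0, "fingers": 0.05}, {"x": 0.018, "y": 0, "z": 0.001, "yaw": 0, "fingers": 0.05}]}}

```text
clock: 33.92
tcp_pos: [0.5913, -0.0024, 0.08]
tool_rot: [-105.2, 90.0, 169.1]
contact_force: [0.3, 0.6, -2.3]
finger_gap: 0.0114
```

Run:
```python
from h import *
st()
```

```text
t 33.92 p [ 0.5913 -0.0024  0.08  ] jaw -85.65 x [-0.0002  0.     -1.    ] j [ -3.2  34.3 106.8   0.   38.9  82.5] F [ 0.3  0.6 -2.3] gap 0.0114
```

Lower slightly to the floor, release and lift.

Call:
{"fn": "move_arm", "kwargs": {"commands": [{"x": 0.001, "y": 0, "z": 0, "yaw": 0, "fingers": 0.05}, {"x": 0.002, "y": 0, "z": 0, "yaw": 0, "fingers": 0.05}, {"x": 0.002, "y": 0, "z": 0, "yaw": 0, "fingers": 0.35}, {"x": 0.002, "y": 0, "z": 0, "yaw": 0, "fingers": 0.35}, {"x": 0.002, "y": 0, "z": 0, "yaw": 0, "fingers": 0.35}, {"x": -0.03, "y": 0, "z": 0, "yaw": 0, "fingers": 0.35}, {"x": -0.08, "y": 0, "z": 0, "yaw": 0, "fingers": 0.35}, {"x": -0.13, "y": 0, "z": 0, "yaw": 0, "fingers": 0}, {"x": -0.13, "y": 0, "z": 0, "yaw": 0, "fingers": 0}, {"x": -0.13, "y": 0, "z": 0, "yaw": 0, "fingers": 0}]}}

```text
clock: 35.17
tcp_pos: [0.5911, -0.0024, 0.2099]
tool_rot: [-109.7, 90.0, 164.6]
contact_force: [-1.3, 0.0, -0.3]
finger_gap: 0.0001
```

Run:
```python
from h import *
st(); im,c=snap("wrist","w20");np.savez("w20.npz",K=c[0],R=c[1],t=c[2])
im,c=snap("side");cv2.imwrite("pics/s20z.png",cv2.resize(im[140:300,230:430,::-1],None,fx=3.7,fy=3.7,interpolation=2))
for t in ["jar"]:
  c=cam("wrist"); print(t,[(w(d["point"],c).round(3).tolist(),round(d["score"],2)) for d in env.find_in(t,"wrist")][:3])
```

```text
t 35.17 p [ 0.5911 -0.0024  0.2099] jaw -85.66 x [-0.0001  0.     -1.    ] j [ -3.2  24.6 101.2   0.   54.2  82.5] F [-1.3  0.  -0.3] gap 0.0001
jar [([0.409, 0.166, 0.049], 0.8)]
```

View pics/w20.png

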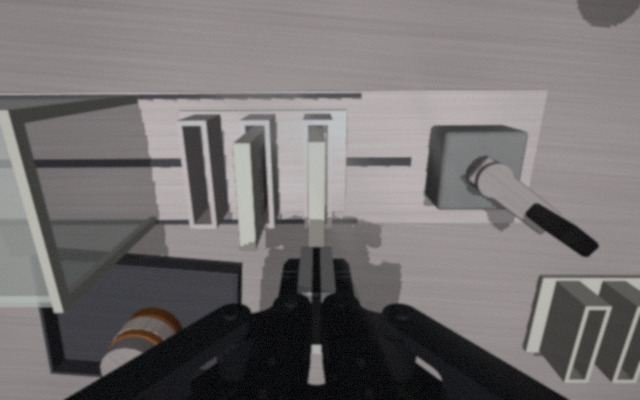

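View pics/s20z.png

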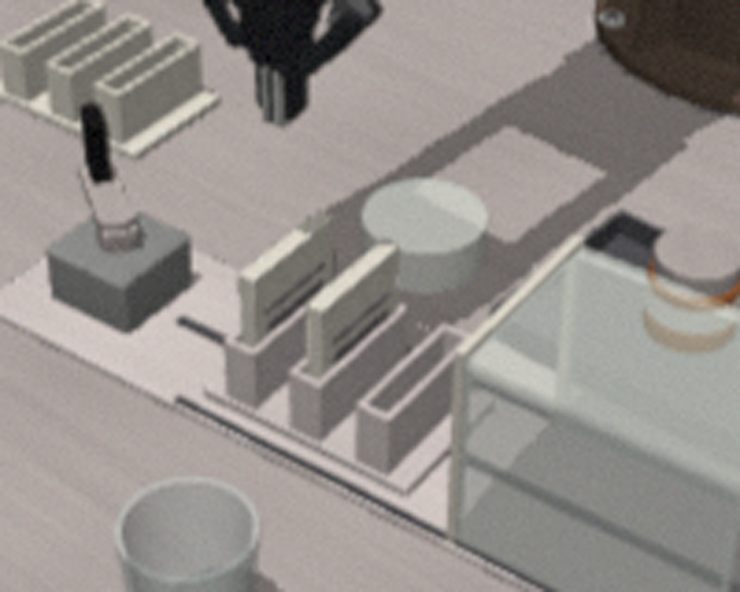

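Run:
```python
from h import *
c=cam("side")
a=np.radians(4.35); ex=np.array([np.cos(a),np.sin(a)]); ey=np.array([-ex[1],ex[0]])
for n,s in [("0",np.array([.592,-.0022])),("1",np.array([.588,.0477]))]:
  for lx,ly in [(40,-6),(40,6),(-40,6)]:
    P=s+ex*lx/1e3+ey*ly/1e3
    print(n,lx,ly,[((proj(np.r_[P,z],c)[0]-[230,140])*3.7).round(0) for z in (.1085,.1185)])
```

```text
0 40 -6 [array([234., 272.]), array([234., 258.])]
0 40 6 [array([250., 279.]), array([250., 266.])]
0 -40 6 [array([330., 215.]), array([330., 202.])]
1 40 -6 [array([301., 302.]), array([301., 289.])]
1 40 6 [array([318., 310.]), array([317., 297.])]
1 -40 6 [array([396., 243.]), array([396., 230.])]
```

Run:
```python
from h import *
d=np.load("w20.npz"); c=(d["K"],d["R"],d["t"])
p=ray((585,244),c,.118); h=ray((492,175),c,.074); p2=ray((532,210),c,.075);print(p,h,p2,np.degrees(np.arctan2(*(p2-h)[[1,0]])),np.degrees(np.arctan2(*(p[:2]-AX)[::-1])))
a=np.radians(-154); q=[.603+.055*np.cos(a),-.142+.055*np.sin(a)]
plan([q+[.2],q+[.09]])
```

```text
[ 0.5739 -0.19    0.118 ] [ 0.6074 -0.1372  0.074 ] [ 0.5814 -0.1754  0.075 ] -124.29934242832947 -121.20552907180502
shift [ 0.0089 -0.0493  0.1604] yaw 0 dist 0.168
shift [ 0.1189 -0.049   0.1604] yaw 0 dist 0.206
```

Call:
{"fn": "move_arm", "kwargs": {"commands": [{"x": 0.0, "y": -0.017, "z": 0.05, "yaw": 0, "fingers": 0}, {"x": 0.0, "y": -0.035, "z": 0.1, "yaw": 0, "fingers": 0}, {"x": 0.01, "y": -0.052, "z": 0.153, "yaw": 0, "fingers": 0}, {"x": 0.03, "y": -0.052, "z": 0.153, "yaw": 0, "fingers": 0}, {"x": 0.07, "y": -0.052, "z": 0.153, "yaw": 0, "fingers": 0}, {"x": 0.105, "y": -0.052, "z": 0.153, "yaw": 0, "fingers": 0}, {"x": 0.119, "y": -0.052, "z": 0.153, "yaw": 0, "fingers": 0}, {"x": 0.119, "y": -0.052, "z": 0.153, "yaw": 0, "fingers": 0}, {"x": 0.119, "y": -0.052, "z": 0.153, "yaw": 0, "fingers": 0}]}}

```text
clock: 36.45
tcp_pos: [0.5518, -0.1591, 0.0921]
tool_rot: [65.7, 89.9, -19.9]
contact_force: [0.9, -0.2, -1.5]
finger_gap: 0.0001
```

Run:
```python
from h import *
where(); circ(-160,-60,10)
```

```text
r 0.054 ang -161.5 [ 0.5518 -0.1591  0.0921] [ 0.9 -0.2 -1.5]
{"x": 0.002, "y": 0.003, "z": 0.011, "yaw": 0, "fingers": 0}, {"x": 0.002, "y": 0.008, "z": 0.019, "yaw": 0, "fingers": 0}, {"x": 0.002, "y": 0.014, "z": 0.026, "yaw": 0, "fingers": 0}, {"x": 0.002, "y": 0.021, "z": 0.032, "yaw": 0, "fingers": 0}, {"x": 0.002, "y": 0.030, "z": 0.037, "yaw": 0, "fingers": 0}, {"x": 0.002, "y": 0.039, "z": 0.040, "yaw": 0, "fingers": 0}, {"x": 0.002, "y": 0.048, "z": 0.042, "yaw": 0, "fingers": 0}, {"x": 0.002, "y": 0.058, "z": 0.042, "yaw": 0, "fingers": 0}, {"x": 0.002, "y": 0.067, "z": 0.040, "yaw": 0, "fingers": 0}, {"x": 0.002, "y": 0.076, "z": 0.036, "yaw": 0, "fingers": 0},
```

Call:
{"fn": "move_arm", "kwargs": {"commands": [{"x": 0.002, "y": 0.003, "z": 0.011, "yaw": 0, "fingers": 0}, {"x": 0.002, "y": 0.008, "z": 0.019, "yaw": 0, "fingers": 0}, {"x": 0.002, "y": 0.014, "z": 0.026, "yaw": 0, "fingers": 0}, {"x": 0.002, "y": 0.021, "z": 0.032, "yaw": 0, "fingers": 0}, {"x": 0.002, "y": 0.03, "z": 0.037, "yaw": 0, "fingers": 0}, {"x": 0.002, "y": 0.039, "z": 0.04, "yaw": 0, "fingers": 0}, {"x": 0.002, "y": 0.048, "z": 0.042, "yaw": 0, "fingers": 0}, {"x": 0.002, "y": 0.058, "z": 0.042, "yaw": 0, "fingers": 0}, {"x": 0.002, "y": 0.067, "z": 0.04, "yaw": 0, "fingers": 0}, {"x": 0.002, "y": 0.076, "z": 0.036, "yaw": 0, "fingers": 0}]}}

```text
clock: 37.7
tcp_pos: [0.6289, -0.1896, 0.0889]
tool_rot: [-100.9, 89.9, 173.4]
contact_force: [-6.7, -2.7, 0.5]
finger_gap: 0.0001
```

Run:
```python
from h import *
where(); snap("wrist","w21"); circ(-60,70,10)
```

```text
r 0.0542 ang -61.5 [ 0.6289 -0.1896  0.0889] [-6.7 -2.7  0.5]
{"x": -0.001, "y": 0.011, "z": -0.006, "yaw": 0, "fingers": 0}, {"x": -0.001, "y": 0.020, "z": -0.015, "yaw": 0, "fingers": 0}, {"x": -0.001, "y": 0.026, "z": -0.026, "yaw": 0, "fingers": 0}, {"x": -0.001, "y": 0.030, "z": -0.037, "yaw": 0, "fingers": 0}, {"x": -0.001, "y": 0.032, "z": -0.050, "yaw": 0, "fingers": 0}, {"x": -0.001, "y": 0.030, "z": -0.062, "yaw": 0, "fingers": 0}, {"x": -0.001, "y": 0.026, "z": -0.074, "yaw": 0, "fingers": 0}, {"x": -0.001, "y": 0.019, "z": -0.084, "yaw": 0, "fingers": 0}, {"x": -0.001, "y": 0.010, "z": -0.093, "yaw": 0, "fingers": 0}, {"x": -0.001, "y": -0.001, "z": -0.099, "yaw": 0, "fingers": 0},
```

View pics/w21.png

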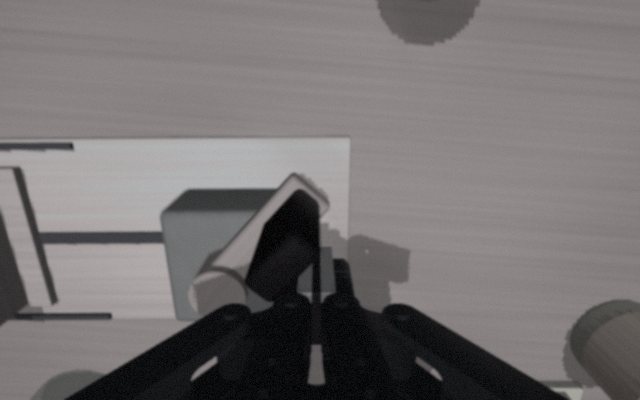

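Call:
{"fn": "move_arm", "kwargs": {"commands": [{"x": -0.001, "y": 0.011, "z": -0.006, "yaw": 0, "fingers": 0}, {"x": -0.001, "y": 0.02, "z": -0.015, "yaw": 0, "fingers": 0}, {"x": -0.001, "y": 0.026, "z": -0.026, "yaw": 0, "fingers": 0}, {"x": -0.001, "y": 0.03, "z": -0.037, "yaw": 0, "fingers": 0}, {"x": -0.001, "y": 0.032, "z": -0.05, "yaw": 0, "fingers": 0}, {"x": -0.001, "y": 0.03, "z": -0.062, "yaw": 0, "fingers": 0}, {"x": -0.001, "y": 0.026, "z": -0.074, "yaw": 0, "fingers": 0}, {"x": -0.001, "y": 0.019, "z": -0.084, "yaw": 0, "fingers": 0}, {"x": -0.001, "y": 0.01, "z": -0.093, "yaw": 0, "fingers": 0}, {"x": -0.001, "y": -0.001, "z": -0.099, "yaw": 0, "fingers": 0}]}}

```text
clock: 39.0
tcp_pos: [0.6226, -0.0912, 0.0907]
tool_rot: [68.6, 89.8, -17.1]
contact_force: [4.6, -3.7, -1.0]
finger_gap: -0.0004
```

Run:
```python
from h import *
where(); snap("side","s22"); circ(70,200,10)
```

```text
r 0.0544 ang 68.9 [ 0.6226 -0.0912  0.0907] [ 4.6 -3.7 -1. ]
{"x": 0.001, "y": -0.011, "z": -0.004, "yaw": 0, "fingers": 0}, {"x": 0.001, "y": -0.023, "z": -0.005, "yaw": 0, "fingers": 0}, {"x": 0.001, "y": -0.036, "z": -0.003, "yaw": 0, "fingers": 0}, {"x": 0.001, "y": -0.047, "z": 0.001, "yaw": 0, "fingers": 0}, {"x": 0.001, "y": -0.058, "z": 0.008, "yaw": 0, "fingers": 0}, {"x": 0.001, "y": -0.066, "z": 0.017, "yaw": 0, "fingers": 0}, {"x": 0.001, "y": -0.072, "z": 0.028, "yaw": 0, "fingers": 0}, {"x": 0.001, "y": -0.076, "z": 0.040, "yaw": 0, "fingers": 0}, {"x": 0.001, "y": -0.077, "z": 0.052, "yaw": 0, "fingers": 0}, {"x": 0.001, "y": -0.075, "z": 0.065, "yaw": 0, "fingers": 0},
```

View pics/s22.png

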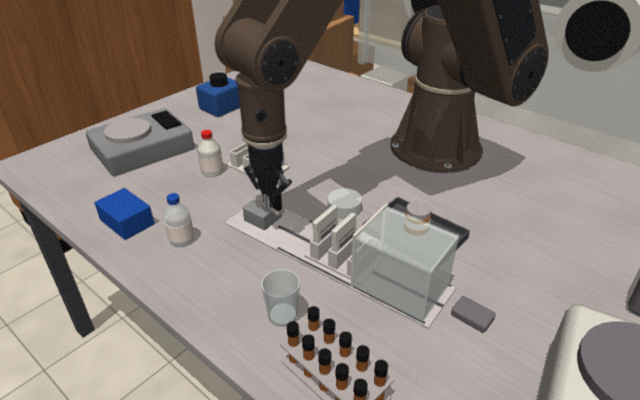

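Call:
{"fn": "move_arm", "kwargs": {"commands": [{"x": 0.001, "y": -0.011, "z": -0.004, "yaw": 0, "fingers": 0}, {"x": 0.001, "y": -0.023, "z": -0.005, "yaw": 0, "fingers": 0}, {"x": 0.001, "y": -0.036, "z": -0.003, "yaw": 0, "fingers": 0}, {"x": 0.001, "y": -0.047, "z": 0.001, "yaw": 0, "fingers": 0}, {"x": 0.001, "y": -0.058, "z": 0.008, "yaw": 0, "fingers": 0}, {"x": 0.001, "y": -0.066, "z": 0.017, "yaw": 0, "fingers": 0}, {"x": 0.001, "y": -0.072, "z": 0.028, "yaw": 0, "fingers": 0}, {"x": 0.001, "y": -0.076, "z": 0.04, "yaw": 0, "fingers": 0}, {"x": 0.001, "y": -0.077, "z": 0.052, "yaw": 0, "fingers": 0}, {"x": 0.001, "y": -0.075, "z": 0.065, "yaw": 0, "fingers": 0}]}}

```text
clock: 40.3
tcp_pos: [0.5514, -0.1612, 0.0892]
tool_rot: [-166.5, 90.0, 107.9]
contact_force: [-0.1, 6.2, -0.0]
finger_gap: 0.0002
```

Run:
```python
from h import *
where(); circ(200,330,10)
```

```text
r 0.0551 ang -159.5 [ 0.5514 -0.1612  0.0892] [-0.1  6.2 -0. ]
{"x": -0.001, "y": 0.005, "z": 0.011, "yaw": 0, "fingers": 0}, {"x": -0.001, "y": 0.012, "z": 0.021, "yaw": 0, "fingers": 0}, {"x": -0.001, "y": 0.021, "z": 0.030, "yaw": 0, "fingers": 0}, {"x": -0.001, "y": 0.032, "z": 0.036, "yaw": 0, "fingers": 0}, {"x": -0.001, "y": 0.044, "z": 0.039, "yaw": 0, "fingers": 0}, {"x": -0.001, "y": 0.056, "z": 0.040, "yaw": 0, "fingers": 0}, {"x": -0.001, "y": 0.069, "z": 0.037, "yaw": 0, "fingers": 0}, {"x": -0.001, "y": 0.080, "z": 0.032, "yaw": 0, "fingers": 0}, {"x": -0.001, "y": 0.090, "z": 0.025, "yaw": 0, "fingers": 0}, {"x": -0.001, "y": 0.098, "z": 0.016, "yaw": 0, "fingers": 0},
```

Call:
{"fn": "move_arm", "kwargs": {"commands": [{"x": -0.001, "y": 0.005, "z": 0.011, "yaw": 0, "fingers": 0}, {"x": -0.001, "y": 0.012, "z": 0.021, "yaw": 0, "fingers": 0}, {"x": -0.001, "y": 0.021, "z": 0.03, "yaw": 0, "fingers": 0}, {"x": -0.001, "y": 0.032, "z": 0.036, "yaw": 0, "fingers": 0}, {"x": -0.001, "y": 0.044, "z": 0.039, "yaw": 0, "fingers": 0}, {"x": -0.001, "y": 0.056, "z": 0.04, "yaw": 0, "fingers": 0}, {"x": -0.001, "y": 0.069, "z": 0.037, "yaw": 0, "fingers": 0}, {"x": -0.001, "y": 0.08, "z": 0.032, "yaw": 0, "fingers": 0}, {"x": -0.001, "y": 0.09, "z": 0.025, "yaw": 0, "fingers": 0}, {"x": -0.001, "y": 0.098, "z": 0.016, "yaw": 0, "fingers": 0}]}}

```text
clock: 41.55
tcp_pos: [0.6501, -0.1703, 0.09]
tool_rot: [-80.3, 89.9, -165.9]
contact_force: [-3.4, -4.1, 0.4]
finger_gap: -0.0002
```

Run:
```python
from h import *
where(); circ(-30,100,10)
```

```text
r 0.0549 ang -31.0 [ 0.6501 -0.1703  0.09  ] [-3.4 -4.1  0.4]
{"x": -0.000, "y": 0.006, "z": -0.012, "yaw": 0, "fingers": 0}, {"x": -0.000, "y": 0.010, "z": -0.024, "yaw": 0, "fingers": 0}, {"x": -0.000, "y": 0.010, "z": -0.036, "yaw": 0, "fingers": 0}, {"x": -0.000, "y": 0.008, "z": -0.048, "yaw": 0, "fingers": 0}, {"x": -0.000, "y": 0.002, "z": -0.060, "yaw": 0, "fingers": 0}, {"x": -0.000, "y": -0.005, "z": -0.070, "yaw": 0, "fingers": 0}, {"x": -0.000, "y": -0.015, "z": -0.078, "yaw": 0, "fingers": 0}, {"x": -0.000, "y": -0.026, "z": -0.083, "yaw": 0, "fingers": 0}, {"x": -0.000, "y": -0.038, "z": -0.086, "yaw": 0, "fingers": 0}, {"x": 0.000, "y": -0.050, "z": -0.086, "yaw": 0, "fingers": 0},
```

Call:
{"fn": "move_arm", "kwargs": {"commands": [{"x": 0, "y": 0.006, "z": -0.012, "yaw": 0, "fingers": 0}, {"x": 0, "y": 0.01, "z": -0.024, "yaw": 0, "fingers": 0}, {"x": 0, "y": 0.01, "z": -0.036, "yaw": 0, "fingers": 0}, {"x": 0, "y": 0.008, "z": -0.048, "yaw": 0, "fingers": 0}, {"x": 0, "y": 0.002, "z": -0.06, "yaw": 0, "fingers": 0}, {"x": 0, "y": -0.005, "z": -0.07, "yaw": 0, "fingers": 0}, {"x": 0, "y": -0.015, "z": -0.078, "yaw": 0, "fingers": 0}, {"x": 0, "y": -0.026, "z": -0.083, "yaw": 0, "fingers": 0}, {"x": 0, "y": -0.038, "z": -0.086, "yaw": 0, "fingers": 0}, {"x": 0, "y": -0.05, "z": -0.086, "yaw": 0, "fingers": 0}]}}

```text
clock: 42.8
tcp_pos: [0.5956, -0.0882, 0.0909]
tool_rot: [73.8, 89.8, -11.9]
contact_force: [6.6, -1.3, 0.6]
finger_gap: -0.0001
```

Run:
```python
from h import *
where(); im,c=snap("side","s23"); circ(100,190,7)
cv2.imwrite("pics/s23z.png",cv2.resize(im[140:320,230:470,::-1],None,fx=3.2,fy=3.2,interpolation=2))
```

```text
r 0.0543 ang 97.8 [ 0.5956 -0.0882  0.0909] [ 6.6 -1.3  0.6]
{"x": 0.001, "y": -0.012, "z": 0.002, "yaw": 0, "fingers": 0}, {"x": 0.001, "y": -0.024, "z": 0.007, "yaw": 0, "fingers": 0}, {"x": 0.001, "y": -0.033, "z": 0.015, "yaw": 0, "fingers": 0}, {"x": 0.001, "y": -0.041, "z": 0.024, "yaw": 0, "fingers": 0}, {"x": 0.001, "y": -0.047, "z": 0.035, "yaw": 0, "fingers": 0}, {"x": 0.001, "y": -0.050, "z": 0.047, "yaw": 0, "fingers": 0}, {"x": 0.001, "y": -0.050, "z": 0.060, "yaw": 0, "fingers": 0},
```

View pics/s23z.png

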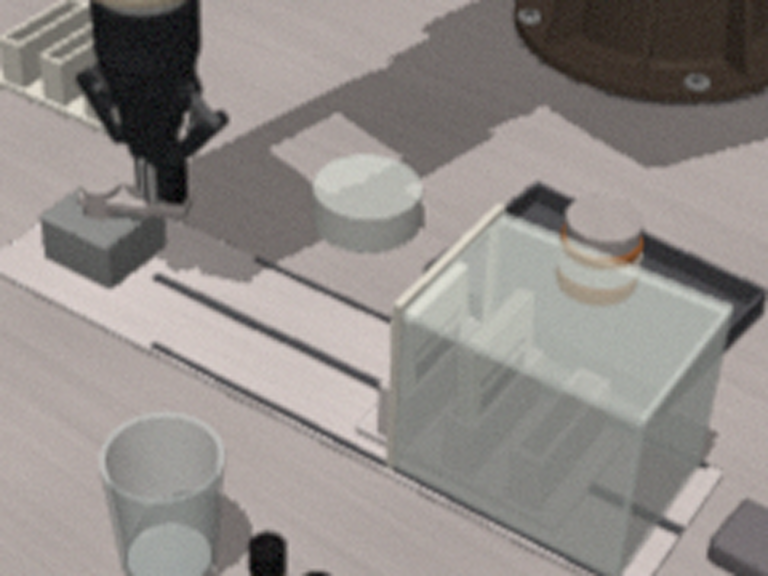

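Call:
{"fn": "move_arm", "kwargs": {"commands": [{"x": 0.001, "y": -0.012, "z": 0.002, "yaw": 0, "fingers": 0}, {"x": 0.001, "y": -0.024, "z": 0.007, "yaw": 0, "fingers": 0}, {"x": 0.001, "y": -0.033, "z": 0.015, "yaw": 0, "fingers": 0}, {"x": 0.001, "y": -0.041, "z": 0.024, "yaw": 0, "fingers": 0}, {"x": 0.001, "y": -0.047, "z": 0.035, "yaw": 0, "fingers": 0}, {"x": 0.001, "y": -0.05, "z": 0.047, "yaw": 0, "fingers": 0}, {"x": 0.001, "y": -0.05, "z": 0.06, "yaw": 0, "fingers": 0}]}}

```text
clock: 43.72
tcp_pos: [0.5487, -0.1513, 0.0892]
tool_rot: [-172.8, 90.0, 101.5]
contact_force: [0.4, 6.0, 0.0]
finger_gap: 0.0
```

Run:
```python
from h import *
where(); circ(190,235,9)
```

```text
r 0.0551 ang -170.3 [ 0.5487 -0.1513  0.0892] [0.4 6.  0. ]
{"x": -0.001, "y": 0.001, "z": 0.005, "yaw": 0, "fingers": 0}, {"x": -0.001, "y": 0.002, "z": 0.010, "yaw": 0, "fingers": 0}, {"x": -0.001, "y": 0.003, "z": 0.014, "yaw": 0, "fingers": 0}, {"x": -0.001, "y": 0.005, "z": 0.019, "yaw": 0, "fingers": 0}, {"x": -0.001, "y": 0.008, "z": 0.023, "yaw": 0, "fingers": 0}, {"x": -0.001, "y": 0.010, "z": 0.027, "yaw": 0, "fingers": 0}, {"x": -0.001, "y": 0.013, "z": 0.031, "yaw": 0, "fingers": 0}, {"x": -0.001, "y": 0.016, "z": 0.034, "yaw": 0, "fingers": 0}, {"x": -0.001, "y": 0.020, "z": 0.037, "yaw": 0, "fingers": 0},
```

Call:
{"fn": "move_arm", "kwargs": {"commands": [{"x": -0.001, "y": 0.001, "z": 0.005, "yaw": 0, "fingers": 0}, {"x": -0.001, "y": 0.002, "z": 0.01, "yaw": 0, "fingers": 0}, {"x": -0.001, "y": 0.003, "z": 0.014, "yaw": 0, "fingers": 0}, {"x": -0.001, "y": 0.005, "z": 0.019, "yaw": 0, "fingers": 0}, {"x": -0.001, "y": 0.008, "z": 0.023, "yaw": 0, "fingers": 0}]}}

```text
clock: 44.35
tcp_pos: [0.558, -0.1732, 0.09]
tool_rot: [-127.3, 89.9, 147.1]
contact_force: [-1.6, 4.9, -0.5]
finger_gap: 0.0002
```

Run:
```python
from h import *
where(); circ(215,235,10)
```

```text
r 0.0548 ang -145.3 [ 0.558  -0.1732  0.09  ] [-1.6  4.9 -0.5]
{"x": -0.000, "y": 0.001, "z": 0.002, "yaw": 0, "fingers": 0}, {"x": -0.000, "y": 0.002, "z": 0.004, "yaw": 0, "fingers": 0}, {"x": -0.000, "y": 0.003, "z": 0.005, "yaw": 0, "fingers": 0}, {"x": -0.000, "y": 0.004, "z": 0.007, "yaw": 0, "fingers": 0}, {"x": -0.000, "y": 0.006, "z": 0.008, "yaw": 0, "fingers": 0}, {"x": -0.000, "y": 0.007, "z": 0.010, "yaw": 0, "fingers": 0}, {"x": -0.000, "y": 0.008, "z": 0.011, "yaw": 0, "fingers": 0}, {"x": -0.000, "y": 0.010, "z": 0.012, "yaw": 0, "fingers": 0}, {"x": -0.000, "y": 0.011, "z": 0.014, "yaw": 0, "fingers": 0}, {"x": -0.000, "y": 0.012, "z": 0.015, "yaw": 0, "fingers": 0},
```

Call:
{"fn": "move_arm", "kwargs": {"commands": [{"x": 0, "y": 0.001, "z": 0.002, "yaw": 0, "fingers": 0}, {"x": 0, "y": 0.002, "z": 0.004, "yaw": 0, "fingers": 0}, {"x": 0, "y": 0.003, "z": 0.005, "yaw": 0, "fingers": 0}, {"x": 0, "y": 0.004, "z": 0.007, "yaw": 0, "fingers": 0}]}}

```text
clock: 44.85
tcp_pos: [0.5593, -0.177, 0.0894]
tool_rot: [-127.7, 89.5, 146.7]
contact_force: [-16.6, 32.2, 12.2]
finger_gap: -0.0002
```

Run:
```python
from h import *
where(); circ(223,235,6)
```

```text
r 0.056 ang -141.3 [ 0.5593 -0.177   0.0894] [-16.6  32.2  12.2]
{"x": -0.001, "y": 0.004, "z": 0.004, "yaw": 0, "fingers": 0}, {"x": -0.001, "y": 0.006, "z": 0.006, "yaw": 0, "fingers": 0}, {"x": -0.001, "y": 0.007, "z": 0.007, "yaw": 0, "fingers": 0}, {"x": -0.001, "y": 0.008, "z": 0.008, "yaw": 0, "fingers": 0}, {"x": -0.001, "y": 0.010, "z": 0.010, "yaw": 0, "fingers": 0}, {"x": -0.001, "y": 0.011, "z": 0.011, "yaw": 0, "fingers": 0},
```

Call:
{"fn": "move_arm", "kwargs": {"commands": [{"x": 0, "y": 0, "z": 0, "yaw": 0, "fingers": 0}, {"x": 0, "y": -0.006, "z": -0.008, "yaw": 0, "fingers": 0}, {"x": 0, "y": -0.008, "z": -0.014, "yaw": 0, "fingers": 0}, {"x": -0.05, "y": -0.01, "z": -0.014, "yaw": 0, "fingers": 0}, {"x": -0.11, "y": -0.01, "z": -0.014, "yaw": 0, "fingers": 0}, {"x": -0.17, "y": -0.01, "z": -0.014, "yaw": 0, "fingers": 0}, {"x": -0.17, "y": -0.01, "z": -0.075, "yaw": 0, "fingers": 0}, {"x": -0.17, "y": -0.01, "z": -0.12, "yaw": 0, "fingers": 0}, {"x": -0.17, "y": -0.01, "z": -0.12, "yaw": 0, "fingers": 0}, {"x": -0.17, "y": -0.01, "z": -0.12, "yaw": 0, "fingers": 0}]}}

```text
clock: 46.1
tcp_pos: [0.5441, -0.0615, 0.2604]
tool_rot: [51.6, 89.9, -34.1]
contact_force: [-0.4, -0.8, 0.2]
finger_gap: -0.0
```

Run:
```python
from h import *
st(); im,c=snap("side","s24"); snap("wrist","w24"); snap("scene","c24")
cv2.imwrite("pics/s24z.png",cv2.resize(im[140:320,230:470,::-1],None,fx=3.2,fy=3.2,interpolation=2))
o=np.array([.588,.048]); a=np.radians(4.35); ex=np.array([np.cos(a),np.sin(a)]); ey=np.array([-ex[1],ex[0]])
for ly in [140-8,140,190]:
  for lx in [-40,40]:
    P=o+ex*lx/1e3+ey*ly/1e3; print(lx,ly,((proj(np.r_[P,.1085],c)-[230,140])*3.2).round(0))
# sled rear/front edges at sled top z~.0135
for ly in [190-77,190+77]:
    for lx in [-49.5,49.5]:
      P=o+ex*lx/1e3+ey*ly/1e3; print("sled",lx,ly,((proj(np.r_[P,.0135],c)-[230,140])*3.2).round(0))
```

```text
t 46.1 p [ 0.5441 -0.0615  0.2604] jaw -85.62 x [ 0.0008 -0.0005 -1.    ] j [ -9.6  18.  103.6  -0.   58.3  76. ] F [-0.4 -0.8  0.2] gap -0.0
-40 132 [[497. 278.]]
40 132 [[433. 343.]]
-40 140 [[508. 282.]]
40 140 [[444. 348.]]
-40 190 [[574. 311.]]
40 190 [[513. 380.]]
sled -49.5 113 [[471. 364.]]
sled 49.5 113 [[395. 445.]]
sled -49.5 267 [[669. 457.]]
sled 49.5 267 [[600. 549.]]
```

View pics/s24z.png

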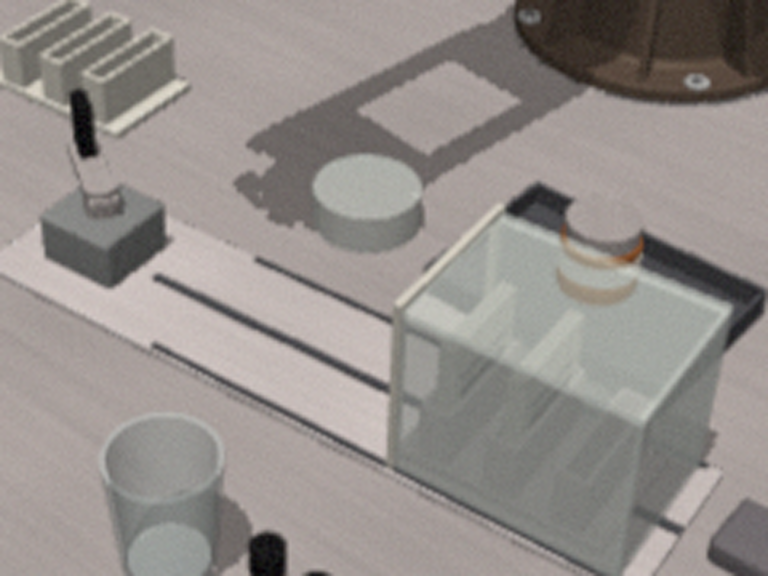

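View pics/c24.png

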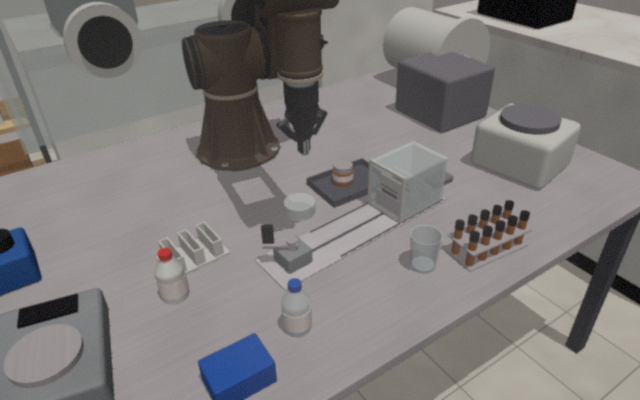

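View pics/w24.png

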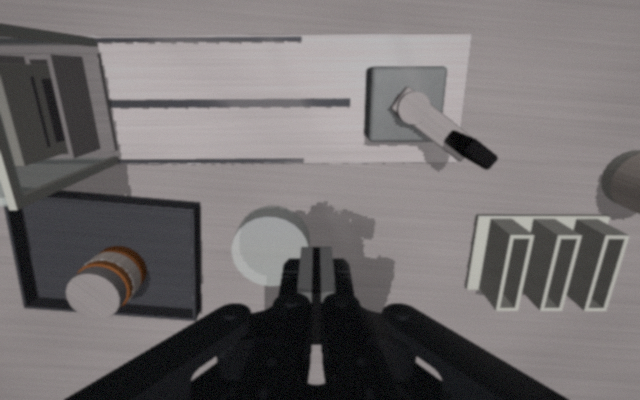

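Run:
```python
from h import *
im,c=snap("wrist")
for t in ["jar","dishes"]: print(t,[(w(d["point"],c).round(3).tolist(),round(d["score"],2)) for d in env.find_in(t,"wrist")][:2])
print(env.job_done())
```

```text
jar [([0.395, 0.159, 0.069], 0.76)]
dishes [([0.443, -0.013, 0.034], 0.62)]
the job is handed in; nothing more can be done
None
```

The job is done and handed in at about 46 s of the 210 s limit; no verdict came back.

- **Jar:** I gripped it on the loader bed and stood it upright in the dark steel tray. The last pictures show it standing well inside the walls. Its position readings from the detector scattered by 2–3 cm, from x 0.395–0.409 and y 0.159–0.191. I took this as viewing-angle noise and did not check it further.
- **Sled out:** I cranked clockwise by pushing the paddle with closed fingers until the wrist force rose sharply to about 37 N (41 N counting its vertical part). The picture then matched the predicted fully-out place to within about a pixel.
- **Cassettes:** Only two were present, both in the outer slots of the stand. I put one in slot1 and one in slot0. Side forces on the way in stayed under 10 N, and the side view put both tops at the height expected for fully seated.
- **Sled home:** I cranked counter-clockwise two full turns to the other stop, again seen as a jump to about 36 N. The paddle ended at the same angle as at the out stop, and both cassettes stand upright in the hood within a couple of millimetres of where they should be.
- **Rest of the bench:** The dishes read within about 9 mm of where they started, which I took as detector noise. I saw nothing else disturbed in the final pictures. The arm was clear of everything at hand-in.

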